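# Assemble the sieve stack on the shaker

### The arm

A 6-joint arm with a two-finger parallel gripper is mounted at the origin on a cart in front of the work surface, level with it; the furniture and walls round the work are solid. World frame = base frame: x ahead of the robot, y to its left, z up, the work surface at z = 0. Lengths are in m, angles in degrees, forces in N, time in s.
With the tool pointing down it reaches from about 0.4 to 0.825 m from the base axis. Payload 7 kg.
Tool frame: the origin (TCP) lies midway between the tips of the shut fingers; the grasp point (between the pads) lies ctrl.tcp_to_grasp behind it (ctrl.tcp_to_grasp is the distance from the TCP to the grasp point, in m); y points along the fingers, z is the direction in which the jaws open and shut, and the axes are right-handed (so a half turn about y gives the same grasp; the last joint's range is limited). The gripper opens to 88 mm and grips with 3 to 60 N. Pads are 19 mm wide; open, the fingers measure 130 mm over their backs; the gripper's body (78 mm by 193 mm) begins 47 mm behind the grasp point.
Start: joints at [-55.285, 20.546, 0.682, 0, -70.136, -16.507], TCP at [0.211, -0.641, 0.227] pointing down, gripper open.
Joint ranges: [-176.03, 176.03], [-82.01, 121.73], [-58.28, 71.71], [-173.87, 95.51], [-174.79, -0.11], [-173.66, 173.66]. Speed limits (degrees/s): [136.94, 136.94, 172.46, 180, 180, 180].

### API

Orientations are given as [roll, pitch, yaw] about the fixed x, y, z axes, in that order (R = Rz(yaw) Ry(pitch) Rx(roll)).
In Python, from plant import ctrl, snapshot, silhouettes gives the robot as it stands.
- The arm moves only by the shell command python3 -m pendant 'ROWS'. ROWS is JSON, a list that holds one entry, the list of rows, each a list of 7 numbers: the shift along the tool's x, y, z in cm, then the turn, a rotation vector about the tool's x, y, z in degrees, then the opening, from 0 (shut) to 1 (fully open). In form: [[[x, y, z, rx, ry, rz, hand], ...]]. A call has 1 to 12 rows; each row shifts and turns the commanded pose from where the row before left it, along the tool's axes as they then stand; what a row does not reach is not made up. A row lasts 1/12 s, in which the tool goes at most 41.7 mm and 7.16 degrees, less where a joint would pass 70% of its speed; a pose out of reach is approached as far as the arm can. A call with a gripper value outside its range is refused whole. The fingers move at their own pace and stop on an object; the grip force is fixed at half the most. Time passes only in rows, so rows that do not move let the fingers close. It gives the time, the measured TCP pose, the force and the opening at its end, in the units of the state.
- ctrl.get_obs(): the state, without advancing time (a new reading comes with each control period).
- snapshot(name): name is "scene" or "side" or "wrist"; returns a dict with "image" (384x512x3 uint8, red, green, blue), "camera_matrix" (3x3 intrinsics, pixels), "eye" and "orientation" of the camera in the world; the wrist camera has in their place "mount" (4x4, takes a point from camera to tool coordinates, whose origin is the TCP and whose axes are the tool frame's). Camera axes: x right, y down, z forward; pixel columns grow to the right and rows downward; lengths in m; the calibration is good to about 2 mm. A picture is of the moment at which its call begins: read the wrist's pose just before it. There is no depth.
- ctrl.close_job(): hands the job in, once; it reports no verdict.
Trained networks look in a picture, given as the dict that the camera call returned (one of the last four; its "shot" number tells which), for a name from the list of things; names that differ only in an ending like _2 or _b are one class to them, and where a whole thing is asked for, a point or a joint stands for the part that bears it (a point fixed in the world has none). Each returns a list of dicts, best first, with "confidence" (0 to 1); they miss things now and then, are a little off and sometimes report something else, mostly with a low value. They report only what shows in the picture. A call takes as long as a camera call.
- silhouettes(picture, thing): "mask" (384x512 bool, what is visible of it) and "bbox" ([left, top, width, height] in pixels, round what is visible of it).
The state is a dict: "clock": time; "joint_pos": joint angles; "qvel": joint speeds; "tau": joint torques, N m; "tool_pos": TCP position; "orientation": TCP orientation; "force": force on the tool from outside, world axes, zero at the start; "moment": the same for the moment, N m; "opening": finger opening in m.
Only numpy, scipy, OpenCV 4.12 (cv2) and the standard library are available. Lean on these libraries where they do the work, as an engineer would, in place of code of your own. Each camera call takes 0.05 s, during which the arm holds its last target.

### The job

Get the sieve shaker ready for a sediment sample: put the collecting pan in the cup on the shaker, stack the three sieves on it with the finest mesh at the bottom, the middle one next and the coarsest on top, and close the stack with the lid. Every piece must be upright and seated fully down in the one below it; leave the tape roll, the tally counter and the marker where they are.

Things in the scene. Friction and masses are not known exactly. Their poses are not given: they have to be found in the camera images.
- shaker_seat (a point): Centre of the floor of the cup on the sieve shaker, 44 mm above the table. Shaker: low white machine 104 x 104 mm, 50 high, fixed, black panel in front with a knob standing out 8 mm, round steel cup on top, 65 mm inside, 73 outside, rim 6 mm above this point. x points from its front to its back, z up.
- pan: Collecting pan: steel, closed solid floor, no mesh; 62 mm outside (64 over the rim), 36 high, mouth 57 inside, wall 2.5. Foot bevelled from 62 mm (6 mm up) to 54 mm at the underside; it sits flat in the shaker's cup, clear of the cup's 6 mm rim. Grip outside, fingertips over 8 mm up. 0.1 kg. Origin: centre of underside, z up.
- sieve_fine: Steel sieve, finest mesh: under 1 mm, a dark dense gauze. 62 mm outside (64 over the rim), 36 high, mouth 57 inside, wall 2.5. Skirt under the shoulder tapers 54 to 47 mm over the lowest 8 mm; it enters the mouth of the piece below till the shoulder rests on its rim: origin then 28 mm above that piece's origin. Grip outside, fingertips over 8 mm up. 0.1 kg. Origin: centre of underside, z up.
- sieve_medium: Steel sieve, middle mesh: 6 mm openings, 7 to 8 across. 62 mm outside (64 over the rim), 36 high, mouth 57 inside, wall 2.5. Skirt under the shoulder tapers 54 to 47 mm over the lowest 8 mm; it enters the mouth of the piece below till the shoulder rests on its rim: origin then 28 mm above that piece's origin. Grip outside, fingertips over 8 mm up. 0.1 kg. Origin: centre of underside, z up.
- sieve_coarse: Steel sieve, coarsest mesh: 12 mm openings, about 4 across. 62 mm outside (64 over the rim), 36 high, mouth 57 inside, wall 2.5. Skirt under the shoulder tapers 54 to 47 mm over the lowest 8 mm; it enters the mouth of the piece below till the shoulder rests on its rim: origin then 28 mm above that piece's origin. Grip outside, fingertips over 8 mm up. 0.1 kg. Origin: centre of underside, z up.
- lid: Lid: flat steel disc of 62 mm with a black knob, 18 mm diameter, from 10 to 30 mm above the underside; grip the knob. Under the disc, whose lower face is 7 mm up, a plug tapers 54 to 47 mm; it enters a sieve's mouth till the disc rests on the rim: origin then 29 mm above the sieve's origin. 0.07 kg. Origin: centre of underside, z up.
- tape_roll: Bystander: cream roll of tape lying flat, 54 mm diameter, 19 mm high. Origin: centre of the underside.
- tally_counter: Bystander: round white hand counter lying on its back, 50 x 72 x 22 mm. Origin: centre of the underside.
- marker_black: Bystander: black-and-white marker pen lying near the right edge of the table, 135 mm long, 15 mm high. Origin: centre of the underside; it lies along its y axis.

How it is judged (in metres and radians):
At the end, for the whole second after the job is handed in: The pan stands in the shaker's cup (centred within 4 mm, down within 2 mm); on it, each centred within 4 mm on the piece below, fully down within 2 mm and level within 0.04 rad, are the fine, the medium and the coarse sieve and then the lid, all at rest (horizontal distance between pan and shaker_seat below 0.004 m and z of pan in the frame of shaker_seat between -0.002 and 0.002 m and angle between each of pan, sieve_fine, sieve_medium, sieve_coarse, lid's own z axis and vertical below 0.04 rad and linear speed of each of pan, sieve_fine, sieve_medium, sieve_coarse, lid below 0.02 m/s and horizontal distance between sieve_fine and pan below 0.004 m and z of sieve_fine in the frame of pan between 0.026 and 0.03 m and horizontal distance between sieve_medium and sieve_fine below 0.004 m and z of sieve_medium in the frame of sieve_fine between 0.026 and 0.03 m and horizontal distance between sieve_coarse and sieve_medium below 0.004 m and z of sieve_coarse in the frame of sieve_medium between 0.026 and 0.03 m and horizontal distance between lid and sieve_coarse below 0.004 m and z of lid in the frame of sieve_coarse between 0.027 and 0.031 m); the robot touches nothing.
It fails at once if the tape roll is moved by more than 25 mm (distance of tape_roll from where it was at the start of the episode above 0.025 m).
It fails at once if the tally counter is moved by more than 25 mm (distance of tally_counter from where it was at the start of the episode above 0.025 m).
It fails at once if the marker is moved by more than 25 mm (distance of marker_black from where it was at the start of the episode above 0.025 m).
It also fails if it takes over 120 s, if anything falls off the work surface, if the arm or the gripper's body presses on something with over 40 N, if the wrist force passes 120 N, or if a joint passes its speed limit or range.

## Working session

There is one attempt and no reset: what is moved stays moved. The work goes in short steps, Python scripts to look and compute and a shell command to move; the robot and the scene stay as the last step left them, time stands still between calls to the robot, and variables do not carry over. Pictures are saved under pics/ and viewed, and the job is handed in when it is done.

```bash
ls; mkdir -p pics
python3 - <<'E'
from plant import ctrl, snapshot
import cv2
print(ctrl.get_obs(), ctrl.tcp_to_grasp)
for n in ["scene","side","wrist"]:
    s=snapshot(n); cv2.imwrite(f"pics/{n}0.png",s["image"][...,::-1])
    print({k:v for k,v in s.items() if k!="image"})
E
```

```text
pics
{'clock': 0.0, 'joint_pos': array([-5.52848366e+01,  2.05902676e+01,  6.32808676e-01, -2.03979124e-02,
       -7.01345038e+01, -1.65070056e+01]), 'qvel': array([-0.05847279, -0.0315647 , -0.00592314,  0.14052933, -0.0405962 ,
       -0.12709932]), 'tau': array([-1.44930429e-03, -5.82712913e+01,  2.93066275e+01,  6.99723288e+00,
        7.10776090e-03, -1.41165874e-04]), 'tool_pos': array([ 0.21074024, -0.64074163,  0.22562765]), 'orientation': array([-8.99063787e+01,  7.74721385e-03,  1.82012173e+01]), 'force': array([-0.23724859,  0.65179117, -0.31641212]), 'moment': array([ 0.03421244,  0.05147811, -0.0033049 ]), 'opening': 0.08742172330575304} 0.0188
{'camera_matrix': array([[471.31286607,   0.        , 256.5672356 ],
       [  0.        , 471.31286607, 184.91233125],
       [  0.        ,   0.        ,   1.        ]]), 'eye': array([-0.10536798,  0.85879649,  0.6210579 ]), 'orientation': array([-1.16646676e+02,  1.15724044e-01, -1.45739615e+02]), 'shot': 1}
{'camera_matrix': array([[363.81006995,   0.        , 253.25852088],
       [  0.        , 363.81006995, 199.57415861],
       [  0.        ,   0.        ,   1.        ]]), 'eye': array([ 0.36611449, -1.00364328,  0.47436586]), 'orientation': array([-113.28297318,   -0.54309051,   -9.30530669]), 'shot': 2}
{'camera_matrix': array([[281.44939706,   0.        , 258.28431131],
       [  0.        , 281.44939706, 183.97115257],
       [  0.        ,   0.        ,   1.        ]]), 'mount': array([[ 1.81355299e-04,  9.65571593e-01,  2.60137398e-01,
        -6.94267931e-02],
       [-2.14506277e-04, -2.60137358e-01,  9.65571597e-01,
        -1.57211467e-01],
       [ 9.99999961e-01, -2.30912630e-04,  1.59943879e-04,
        -1.18481373e-03],
       [ 0.00000000e+00,  0.00000000e+00,  0.00000000e+00,
         1.00000000e+00]]), 'shot': 3}
```

View pics/scene0.png

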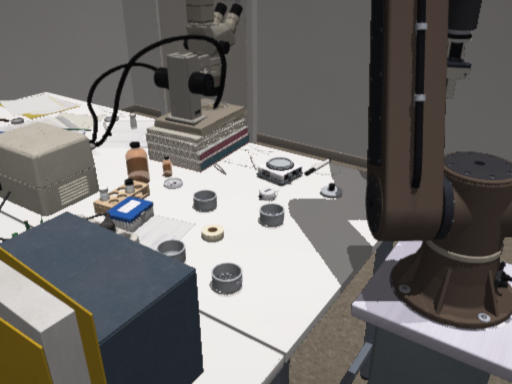

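View pics/side0.png

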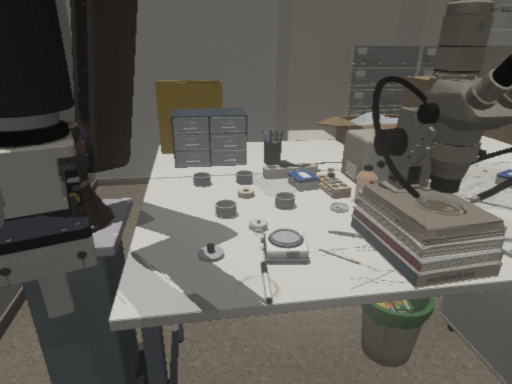

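View pics/wrist0.png

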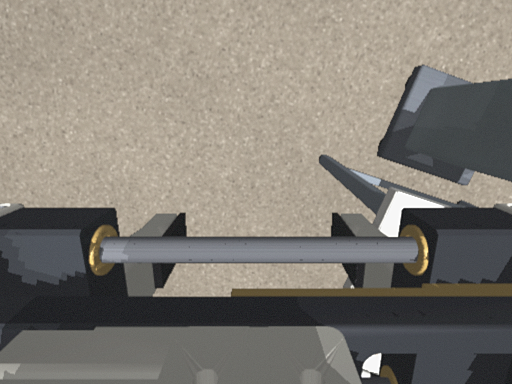

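```bash
cat > h.py <<'E'
import numpy as np, cv2
from scipy.spatial.transform import Rotation as Ro
from plant import ctrl, snapshot, silhouettes
def cam(s,obs=None):
    K=s["camera_matrix"]
    if "eye" in s: return K,Ro.from_euler('xyz',s["orientation"],degrees=True).as_matrix(),np.array(s["eye"])
    R=Ro.from_euler('xyz',obs["orientation"],degrees=True).as_matrix(); M=s["mount"]
    return K,R@M[:3,:3],R@M[:3,3]+obs["tool_pos"]
def ray(c,u,v):
    K,R,e=c; d=R@np.linalg.inv(K)@np.array([u,v,1.]); return e,d/np.linalg.norm(d)
def onz(c,u,v,z):
    e,d=ray(c,u,v); return e+d*(z-e[2])/d[2]
def proj(c,p):
    K,R,e=c; q=K@(R.T@(np.asarray(p)-e)); return q[:2]/q[2]
def shot(n,name):
    o=ctrl.get_obs(); s=snapshot(n); cv2.imwrite(f"pics/{name}.png",s["image"][...,::-1]); return s,cam(s,o)
E
python3 - <<'E'
from h import *
for n in ["scene","side"]:
    s,c=shot(n,n+"1")
    for t in ["shaker_seat","pan","sieve_fine","sieve_medium","sieve_coarse","lid","tape_roll","tally_counter","marker_black"]:
        for r in silhouettes(s,t)[:5]:
            b=r["bbox"]; u=b[0]+b[2]/2;v=b[1]+b[3]/2
            h=dict(shaker_seat=.03,lid=.015,tape_roll=.01,tally_counter=.01,marker_black=.007).get(t,.018)
            print(n,t,round(r["confidence"],2),b,onz(c,u,v,h).round(3))
    im=s["image"][...,::-1]
    cr=im[150:300,140:360] if n=="scene" else im[160:310,140:360]
    cv2.imwrite(f"pics/{n}z.png",cv2.resize(cr,(792,540),interpolation=cv2.INTER_CUBIC))
E
```

```text
scene shaker_seat 0.56 [258.6, 153.8, 46.3, 31.3] [ 0.554 -0.241  0.03 ]
scene pan 0.69 [154.7, 235.4, 28.2, 25.4] [0.557 0.239 0.018]
scene pan 0.34 [200.8, 222.0, 21.0, 20.8] [0.52  0.134 0.018]
scene sieve_fine 0.88 [189.9, 192.0, 27.1, 17.3] [0.637 0.023 0.018]
scene sieve_medium 0.83 [211.3, 261.6, 28.1, 30.5] [0.388 0.25  0.018]
scene sieve_coarse 0.83 [261.8, 204.1, 25.6, 20.7] [ 0.44  -0.021  0.018]
scene lid 0.45 [321.3, 184.3, 23.5, 12.0] [ 0.379 -0.231  0.015]
scene tape_roll 0.54 [202.2, 224.0, 24.2, 18.6] [0.519 0.124 0.01 ]
scene tally_counter 0.77 [258.5, 189.0, 17.2, 12.1] [ 0.522 -0.112  0.01 ]
scene tally_counter 0.41 [154.0, 239.0, 30.2, 22.1] [0.56  0.236 0.01 ]
scene marker_black 0.57 [305.1, 157.2, 26.5, 21.5] [ 0.491 -0.358  0.007]
scene marker_black 0.54 [256.8, 155.9, 45.5, 27.4] [ 0.585 -0.279  0.007]
side pan 0.46 [236.2, 169.3, 13.1, 15.3] [0.538 0.257 0.018]
side pan 0.39 [246.8, 221.0, 18.1, 10.6] [ 0.519 -0.14   0.018]
side sieve_fine 0.71 [275.2, 194.4, 19.6, 17.2] [0.635 0.002 0.018]
side sieve_medium 0.7 [192.0, 171.2, 19.3, 14.2] [0.387 0.263 0.018]
side sieve_coarse 0.61 [216.3, 200.1, 18.3, 20.4] [ 0.447 -0.026  0.018]
side lid 0.77 [197.8, 242.1, 25.1, 14.9] [ 0.391 -0.238  0.015]
side lid 0.51 [236.0, 170.0, 15.9, 13.4] [0.544 0.268 0.015]
side tape_roll 0.55 [236.5, 188.2, 19.6, 10.3] [0.53  0.116 0.01 ]
side tape_roll 0.53 [261.6, 229.5, 49.9, 34.9] [ 0.579 -0.245  0.01 ]
side tally_counter 0.59 [247.8, 218.6, 18.3, 12.8] [ 0.526 -0.117  0.01 ]
side marker_black 0.52 [259.8, 259.9, 11.5, 40.4] [ 0.502 -0.368  0.007]
```

View pics/scenez.png

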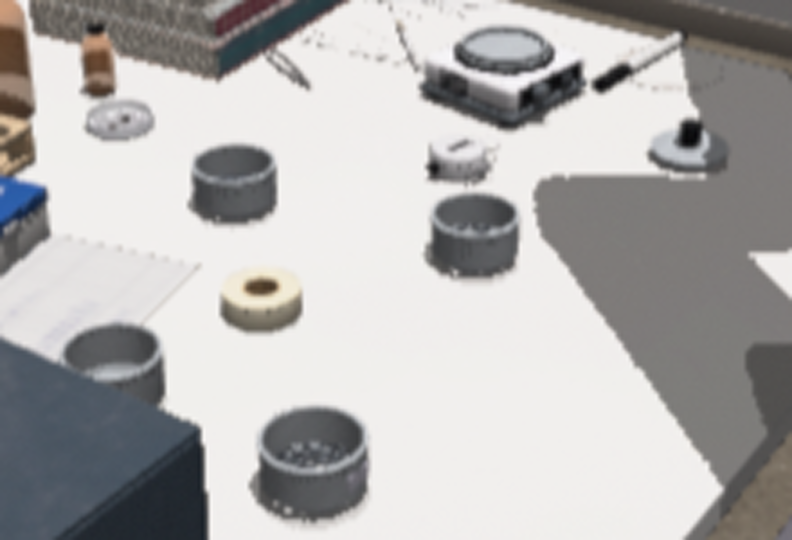

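View pics/sidez.png

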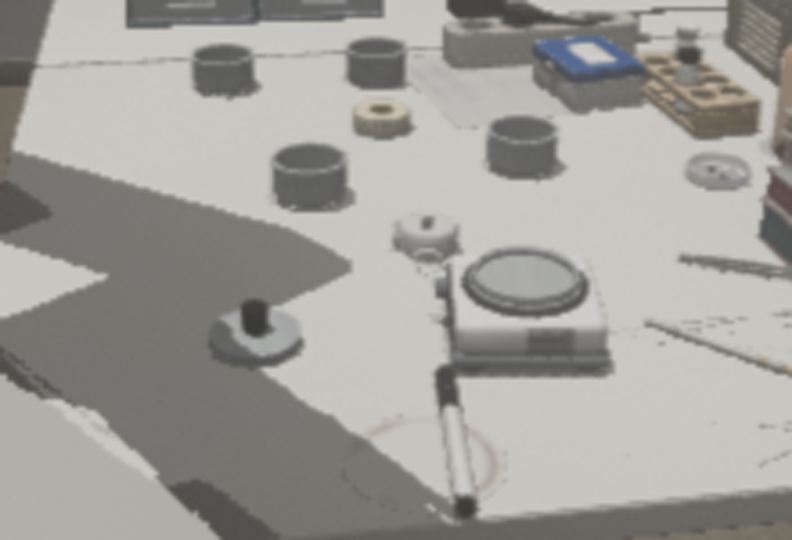

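```bash
python3 -m pendant '[[[0,-0.5,0,0,-5.983,0,1],[0,-0.5,0,0,-5.983,0,1],[0,-0.5,0,0,-5.983,0,1],[0,-0.5,0,0,-5.983,0,1],[0,-0.5,0,0,-5.983,0,1],[0,-0.5,0,0,-5.983,0,1],[0,-0.5,0,0,-5.983,0,1],[0,-0.5,0,0,-5.983,0,1],[0,-0.5,0,0,-5.983,0,1],[0,-0.5,0,0,-5.983,0,1],[0,-0.5,0,0,-5.983,0,1],[0,-0.5,0,0,-5.983,0,1]]]'
```

```text
clock: 2.15
tool_pos: [0.2109, -0.6412, 0.2868]
orientation: [-90.0, -0.0, 90.3]
force: [-0.7, -0.4, -1.0]
opening: 0.0876
```

```bash
python3 -m pendant '[[[2.2,0,-2.9,0,0,0,1],[2.2,0,-2.9,0,0,0,1],[2.2,0,-2.9,0,0,0,1],[2.2,0,-2.9,0,0,0,1],[2.2,0,-2.9,0,0,0,1],[2.2,0,-2.9,0,0,0,1],[2.2,0,-2.9,0,0,0,1],[2.2,0,-2.9,0,0,0,1],[2.2,0,-2.9,0,0,0,1],[2.2,0,-2.9,0,0,0,1],[2.2,0,-2.9,0,0,0,1],[0,0,0,0,0,0,1]]]'
python3 - <<'E'
from h import *
s,c=shot("wrist","w2")
for t in ["shaker_seat","lid","tally_counter","marker_black"]:
    for r in silhouettes(s,t)[:2]:
        b=r["bbox"]; print(t,r["confidence"],b,onz(c,b[0]+b[2]/2,b[1]+b[3]/2,.02).round(4))
E
```

```text
clock: 3.15
tool_pos: [0.5342, -0.3955, 0.2858]
orientation: [-90.0, -0.0, 90.2]
force: [-0.8, -0.1, 0.2]
opening: 0.0877
shaker_seat 0.74 [204.5, 200.6, 66.5, 73.1] [ 0.5682 -0.2616  0.02  ]
marker_black 0.79 [270.3, 126.5, 17.0, 82.5] [ 0.5035 -0.378   0.02  ]
```

View pics/w2.png

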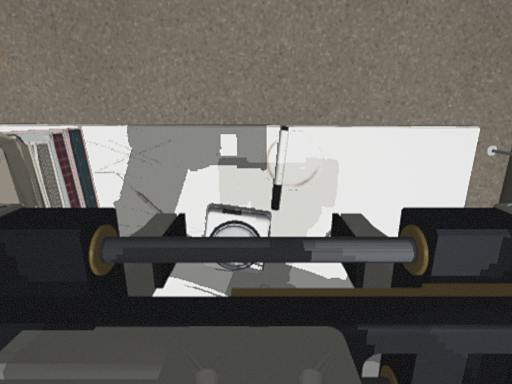

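```bash
python3 -m pendant '[[[3.1,0,-0.6,0,0,0,1],[3.1,0,-0.6,0,0,0,1],[3.1,0,-0.6,0,0,0,1],[3.1,0,-0.6,0,0,0,1],[3.1,0,-0.6,0,0,0,1],[0,0,0,0,0,0,1],[0,0,0,0,0,0,1]]]'
python3 - <<'E'
from h import *
s,c=shot("wrist","w3")
for t in ["shaker_seat","lid","tally_counter","marker_black","sieve_coarse"]:
    for r in silhouettes(s,t)[:2]:
        b=r["bbox"]; print(t,r["confidence"],b,onz(c,b[0]+b[2]/2,b[1]+b[3]/2,.02).round(4))
E
```

```text
clock: 3.98
tool_pos: [0.5596, -0.2438, 0.2872]
orientation: [-90.1, 0.0, 90.1]
force: [-0.2, -0.7, 0.5]
opening: 0.0874
shaker_seat 0.86 [216.4, 107.6, 73.6, 79.0] [ 0.5683 -0.2578  0.02  ]
lid 0.91 [348.5, 135.6, 39.8, 40.0] [ 0.3932 -0.245   0.02  ]
tally_counter 0.64 [264.3, 212.9, 30.4, 23.0] [ 0.526  -0.1322  0.02  ]
marker_black 0.61 [288.7, 13.2, 18.7, 103.7] [ 0.5049 -0.3729  0.02  ]
sieve_coarse 0.8 [304.0, 269.0, 40.0, 16.9] [ 0.4477 -0.0342  0.02  ]
```

View pics/w3.png

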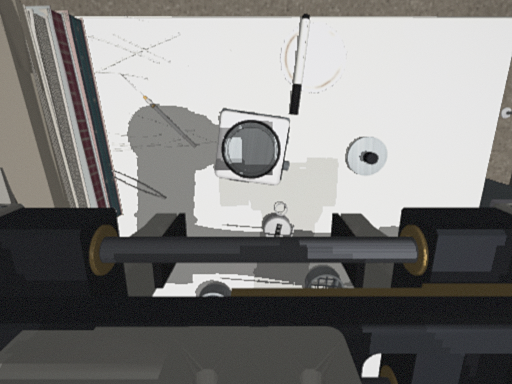

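```bash
cat >> h.py <<'E'
def circfit(c,img,xy,r,z,w=.012,dark=None):
    g=cv2.GaussianBlur(cv2.cvtColor(img,cv2.COLOR_RGB2GRAY),(0,0),0.8).astype(np.float32)
    th=np.linspace(0,2*np.pi,120,endpoint=False); best=None
    K,R,e=c
    def pr(P):
        q=(P-e)@R@K.T; return (q[:,:2]/q[:,2:]).astype(np.float32)
    def samp(x,y,rr):
        p=pr(np.c_[x+rr*np.cos(th),y+rr*np.sin(th),np.full(120,z)])
        return cv2.remap(g,p[:,:1].copy(),p[:,1:].copy(),cv2.INTER_LINEAR)[:,0]
    for st,ww in ((.002,w),(.0005,.002)):
        b=best[1:] if best else xy
        for dx in np.arange(-ww,ww+1e-9,st):
            for dy in np.arange(-ww,ww+1e-9,st):
                x,y=b[0]+dx,b[1]+dy
                d=samp(x,y,r+.0015)-samp(x,y,r-.0015)
                sc=np.mean(np.minimum(np.abs(d),60))
                if best is None or sc>best[0]: best=(sc,x,y)
    return best
def overlay(c,img,circs,name,crop=None,k=3):
    im=cv2.resize(img[...,::-1],None,fx=k,fy=k,interpolation=cv2.INTER_CUBIC)
    for x,y,z,r in circs:
        th=np.linspace(0,2*np.pi,80)
        p=np.array([proj(c,[x+r*np.cos(t),y+r*np.sin(t),z]) for t in th])
        cv2.polylines(im,[((p+.5)*k).astype(np.int32)],True,(0,0,255),1)
    if crop: a,b_,w,h=crop; im=im[b_*k:(b_+h)*k,a*k:(a+w)*k]
    cv2.imwrite(f"pics/{name}.png",im)
E
python3 - <<'E'
from h import *
s,c=shot("wrist","w4"); im=s["image"]
p=onz(c,251,149,.05); print(p)
a=circfit(c,im,p[:2],.0365,.05); print("cup",a)
p=onz(c,367,157,.009); l=circfit(c,im,p[:2],.031,.01); print("lid",p,l)
overlay(c,im,[(a[1],a[2],.05,.0365),(a[1],a[2],.05,.0325),(l[1],l[2],.01,.031),(l[1],l[2],.03,.009)],"w4o",(200,80,200,140),4)
E
```

```text
[ 0.57028433 -0.26082745  0.05      ]
cup (np.float32(40.196003), np.float64(0.5707843329790057), np.float64(-0.25182745009229507))
lid [ 0.39053078 -0.24219909  0.009     ] (np.float32(29.235962), np.float64(0.39053077991943197), np.float64(-0.24269908731890832))
```

View pics/w4o.png

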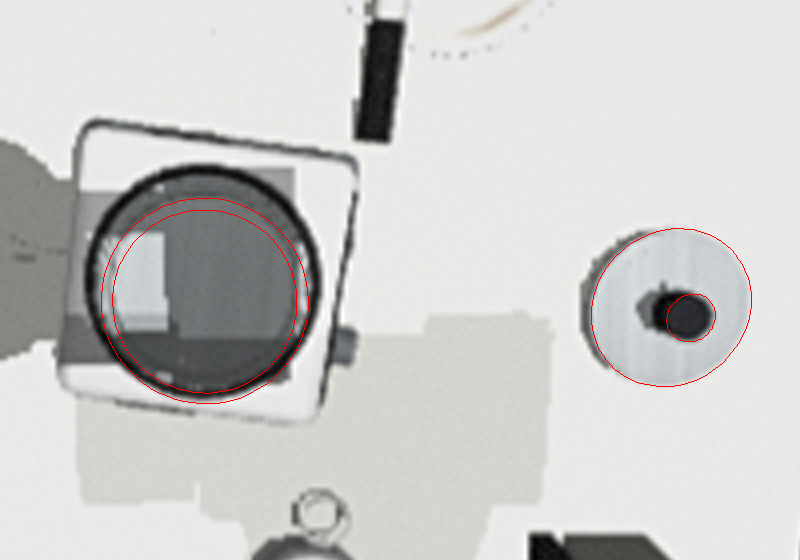

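Run:
```python
from h import *
im=cv2.imread("pics/w4.png")
cv2.imwrite("pics/w4z.png",cv2.resize(im[100:195,205:300],None,fx=6,fy=6,interpolation=cv2.INTER_NEAREST))
```

```text
(no output)
```

View pics/w4z.png

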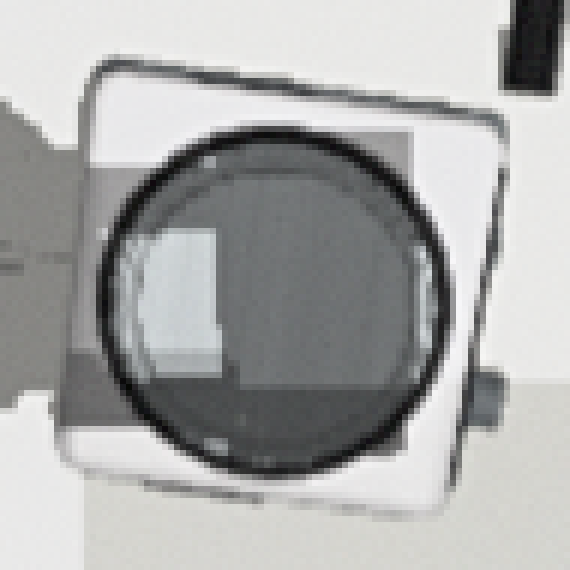

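Run:
```python
from h import *
s,c=shot("wrist","w5"); im=s["image"]
p=onz(c,250.8,150.2,.047); print(p)
for z in (.044,.05):
  for r in (.0325,.0365,.038,.039,.040,.041,.042,.043): print(z,r,circfit(c,im,p[:2],r,z,.006))
# ellipse of dark ring
g=cv2.cvtColor(im,cv2.COLOR_RGB2GRAY)
m=np.zeros_like(g); m[115:185,218:284]=(g[115:185,218:284]<60)
n,lab,st,ce=cv2.connectedComponentsWithStats(m)
k=1+np.argmax(st[1:,4]); print(st[k])
cn,_=cv2.findContours((lab==k).astype(np.uint8),cv2.RETR_CCOMP,cv2.CHAIN_APPROX_NONE)
for q in cn:
    if len(q)>80: print(cv2.fitEllipse(q))
```

```text
[ 0.57075981 -0.25852833  0.047     ]
0.044 0.0325 (np.float32(30.95761), np.float64(0.5667598095907775), np.float64(-0.2665283267991565))
0.044 0.0365 (np.float32(36.984653), np.float64(0.5702598095907776), np.float64(-0.2650283267991565))
0.044 0.038 (np.float32(38.441456), np.float64(0.5702598095907775), np.float64(-0.2535283267991565))
0.044 0.039 (np.float32(46.390697), np.float64(0.5707598095907775), np.float64(-0.2555283267991565))
0.044 0.04 (np.float32(51.904507), np.float64(0.5697598095907775), np.float64(-0.2555283267991565))
0.044 0.041 (np.float32(53.948357), np.float64(0.5687598095907775), np.float64(-0.2565283267991565))
0.044 0.042 (np.float32(59.717896), np.float64(0.5717598095907775), np.float64(-0.2570283267991565))
0.044 0.043 (np.float32(59.716812), np.float64(0.5712598095907775), np.float64(-0.2580283267991565))
0.05 0.0325 (np.float32(30.546297), np.float64(0.5667598095907775), np.float64(-0.2665283267991565))
0.05 0.0365 (np.float32(40.023037), np.float64(0.5707598095907775), np.float64(-0.2520283267991565))
0.05 0.038 (np.float32(44.88816), np.float64(0.5712598095907775), np.float64(-0.2565283267991565))
0.05 0.039 (np.float32(50.293846), np.float64(0.5697598095907775), np.float64(-0.2565283267991565))
0.05 0.04 (np.float32(52.58413), np.float64(0.5677598095907775), np.float64(-0.2585283267991565))
0.05 0.041 (np.float32(59.481533), np.float64(0.5717598095907775), np.float64(-0.2580283267991565))
0.05 0.042 (np.float32(59.757317), np.float64(0.5712598095907775), np.float64(-0.2585283267991565))
0.05 0.043 (np.float32(58.804493), np.float64(0.5707598095907775), np.float64(-0.2585283267991565))
[221 121  59  58 354]
((250.16317749023438, 149.86582946777344), (55.61355209350586, 56.695621490478516), 97.45894622802734)
```

```bash
python3 - <<'E'
from h import *
s,c=shot("side","s5")
for u,v in ((178,165),(246,162)):
    p=onz(c,u,v,0); print(p)
    for h in (.1,.15,.2,.25,.3): print(h,proj(c,[p[0],p[1],h]).round(0))
E
python3 -m pendant '[[[4,0,0,0,0,0,1],[4,0,0,0,0,0,1],[4,0,0,0,0,0,1],[4,0,0,0,0,0,1],[4,0,0,0,0,0,1],[4,0,0,0,0,0,1],[4,0,0,0,0,0,1],[4,0,0,0,0,0,1],[0,0,0,0,0,0,1],[0,0,0,0,0,0,1]]]'
python3 - <<'E'
from h import *
s,c=shot("wrist","w6")
for t in ["sieve_fine","sieve_medium","pan","tape_roll","sieve_coarse"]:
    for r in silhouettes(s,t)[:2]:
        b=r["bbox"]; print(t,r["confidence"],b,onz(c,b[0]+b[2]/2,b[1]+b[3]/2,.02).round(4))
E
```

```text
[2.94714848e-01 4.91002762e-01 5.55111512e-17]
0.1 [176. 142.]
0.15 [175. 130.]
0.2 [174. 117.]
0.25 [173. 104.]
0.3 [172.  91.]
[ 5.84297332e-01  4.94875755e-01 -5.55111512e-17]
0.1 [246. 139.]
0.15 [246. 128.]
0.2 [246. 115.]
0.25 [246. 103.]
0.3 [246.  90.]
clock: 5.27
tool_pos: [0.5598, 0.0778, 0.2864]
orientation: [-90.0, 0.0, 90.2]
force: [-1.4, -0.1, -0.2]
opening: 0.0877
sieve_fine 0.68 [181.3, 94.8, 46.9, 47.2] [0.6392 0.0218 0.02  ]
pan 0.69 [250.1, 267.6, 38.2, 11.2] [0.5412 0.2787 0.02  ]
tape_roll 0.67 [264.5, 164.5, 32.3, 34.7] [0.5255 0.1176 0.02  ]
sieve_coarse 0.61 [315.5, 64.1, 46.7, 49.1] [ 0.4457 -0.0202  0.02  ]
```

View pics/w6.png

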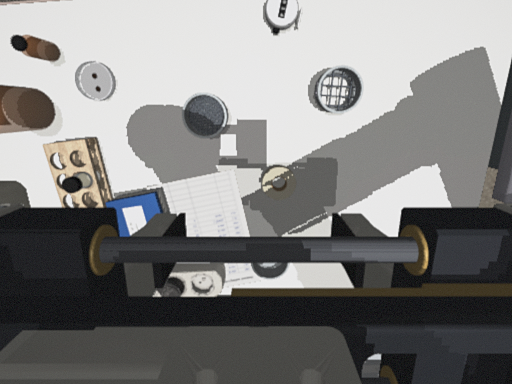

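```bash
python3 -m pendant '[[[3.6,0,1,0,0,0,1],[3.6,0,1,0,0,0,1],[3.6,0,1,0,0,0,1],[3.6,0,1,0,0,0,1],[3.6,0,1,0,0,0,1],[0,0,0,0,0,0,1],[0,0,0,0,0,0,1]]]'
python3 - <<'E'
from h import *
s,c=shot("wrist","w7");im=s["image"]
P=[]
for t in ["sieve_medium","pan"]:
    for r in silhouettes(s,t)[:2]:
        b=r["bbox"]; p=onz(c,b[0]+b[2]/2,b[1]+b[3]/2,.036);print(t,r["confidence"],b,p.round(4))
        f=circfit(c,im,p[:2],.032,.036,.008); print(f); P.append((f[1],f[2],.036,.032))
overlay(c,im,P,"w7o",(180,60,200,150),4)
E
```

```text
clock: 6.15
tool_pos: [0.5096, 0.2568, 0.2864]
orientation: [-90.0, 0.0, 90.1]
force: [0.7, 0.2, 0.6]
opening: 0.0879
sieve_medium 0.89 [321.9, 129.1, 41.5, 45.6] [0.3875 0.2473 0.036 ]
(np.float32(35.924374), np.float64(0.38647615387052237), np.float64(0.2502749890554639))
pan 0.61 [217.4, 132.4, 39.2, 41.4] [0.5413 0.2493 0.036 ]
(np.float32(34.183765), np.float64(0.5397792782553357), np.float64(0.2472662233000052))
```

View pics/w7.png

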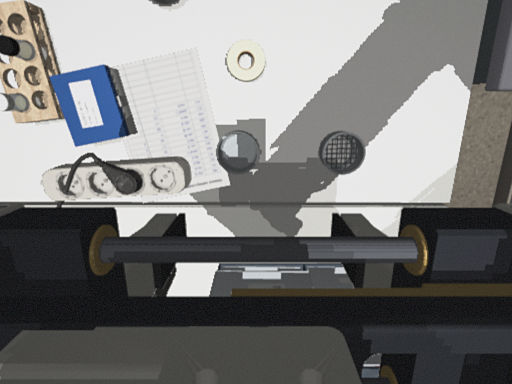

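View pics/w7o.png

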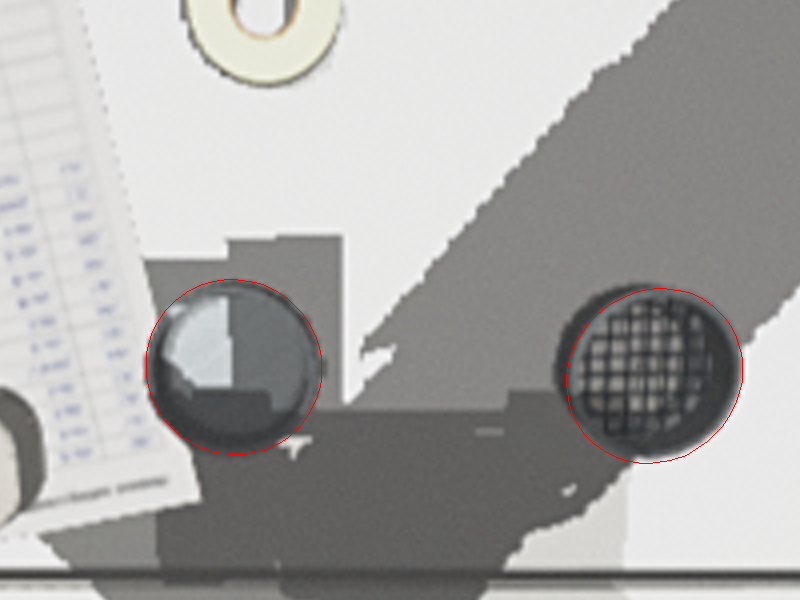

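Run:
```python
from h import *
s,c=shot("wrist","w8");im=s["image"]
for z in (0,.03,.05): print(z,onz(c,190,180,z).round(3),onz(c,120,180,z).round(3), onz(c,68,180,z).round(3))
for f in [circfit(c,im,(.541,.248),r,z,.006) for r,z in ((.032,.036),(.031,.036),(.0285,.036),(.0325,.036),(.031,.02))]: print(f)
```

```text
0 [0.622 0.297 0.   ] [0.736 0.296 0.   ] [0.82  0.296 0.   ]
0.03 [0.615 0.289 0.03 ] [0.721 0.289 0.03 ] [0.8   0.289 0.03 ]
0.05 [0.61  0.284 0.05 ] [0.711 0.284 0.05 ] [0.786 0.284 0.05 ]
(np.float32(35.23034), np.float64(0.5395), np.float64(0.247))
(np.float32(30.547916), np.float64(0.5415), np.float64(0.25))
(np.float32(28.648186), np.float64(0.5445000000000001), np.float64(0.251))
(np.float32(35.434376), np.float64(0.5395), np.float64(0.2475))
(np.float32(29.243164), np.float64(0.5435), np.float64(0.254))
```

```bash
python3 -m pendant '[[[-0.2,3.1,-0.6,0,0,0,1],[-0.2,3.1,-0.6,0,0,0,1],[-0.2,3.1,-0.6,0,0,0,1],[-0.2,3.1,-0.6,0,0,0,1],[-0.2,3.1,-0.6,0,0,0,1],[0,0,0,0,0,0,1],[0,0,0,0,0,0,1]]]'
python3 - <<'E'
from h import *
s,c=shot("wrist","w9");im=s["image"]
F=[circfit(c,im,(.541,.248),r,z,.008) for r,z in ((.032,.036),(.031,.036),(.0285,.036))]
for f in F: print(f)
overlay(c,im,[(F[0][1],F[0][2],.036,.032),(F[0][1],F[0][2],.036,.0285)],"w9o",(170,80,180,140),4)
print(ctrl.get_obs()["tool_pos"])
E
```

```text
clock: 6.93
tool_pos: [0.5397, 0.2439, 0.1306]
orientation: [-89.9, 0.2, 89.9]
force: [0.4, 0.8, 1.0]
opening: 0.0881
(np.float32(40.13444), np.float64(0.541), np.float64(0.2455))
(np.float32(38.615276), np.float64(0.5425000000000001), np.float64(0.2475))
(np.float32(32.514793), np.float64(0.5455), np.float64(0.2485))
[0.54059633 0.24508127 0.13248155]
```

View pics/w9o.png

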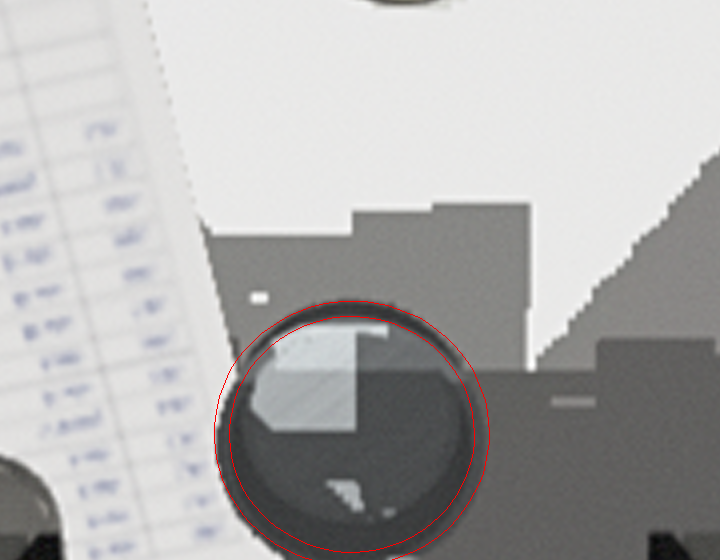

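```bash
python3 -m pendant '[[[0,3,0,0,0,0,1],[0,3,0,0,0,0,1],[0,3,0,0,0,0,1],[0,1.9,0,0,0,0,1],[0,1.0,0,0,0,0,1],[0,0,0,0,0,0,1],[0,0,0,0,0,0,0],[0,0,0,0,0,0,0],[0,0,0,0,0,0,0],[0,0,0,0,0,0,0],[0,0,0,0,0,0,0],[0,0,0,0,0,0,0]]]'
```

```text
clock: 7.98
tool_pos: [0.5404, 0.2464, 0.0139]
orientation: [-90.1, -0.1, 90.0]
force: [-2.3, -0.0, 6.9]
opening: 0.062
```

```bash
python3 -m pendant '[[[0,-1,0,0,0,0,0],[0,-3,0,0,0,0,0],[0,-3,0,0,0,0,0],[0,-3,0,0,0,0,0],[0,-3,0,0,0,0,0],[-2,-2,0,0,0,0,0],[-4,0,0,0,0,0,0],[-4,0,0,0,0,0,0],[-4,0,0,0,0,0,0],[-4,0,0,0,0,0,0],[-4,0,0,0,0,0,0],[-4,0,0,0,0,0,0]]]'; python3 -m pendant '[[[-4,0,-0.5,0,0,0,0],[-4,0,-0.5,0,0,0,0],[-4,0,-0.5,0,0,0,0],[-4,0,-0.5,0,0,0,0],[-4,0,-0.5,0,0,0,0],[-4,0,-0.5,0,0,0,0],[0,0,0,0,0,0,0],[0,0,0,0,0,0,0]]]'
python3 - <<'E'
from h import *
s,c=shot("wrist","w10");im=s["image"]
s,c=shot("side","s10")
E
```

```text
clock: 8.98
tool_pos: [0.5392, -0.016, 0.1634]
orientation: [-90.0, -0.0, 90.0]
force: [-0.2, 0.7, -0.9]
opening: 0.0618
clock: 9.65
tool_pos: [0.5691, -0.2564, 0.1624]
orientation: [-89.9, -0.0, 89.8]
force: [0.6, 0.7, -1.2]
opening: 0.0623
```

View pics/w10.png

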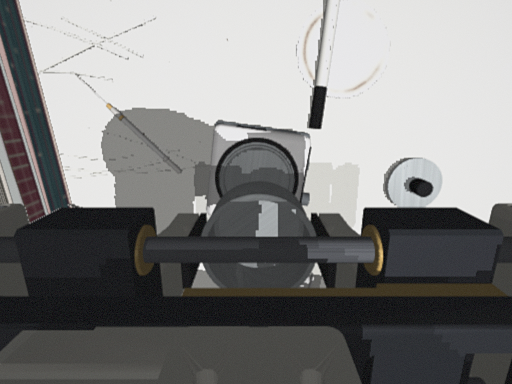

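View pics/s10.png

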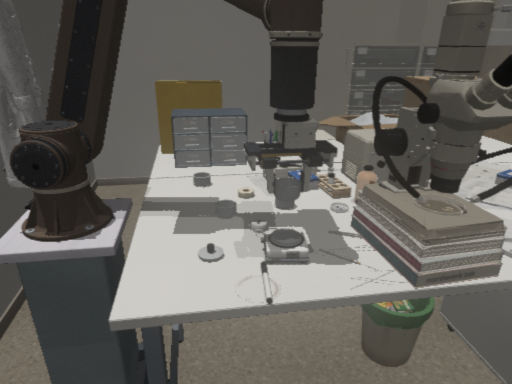

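Run:
```python
from h import *
s,c=shot("wrist","w11");im=s["image"];o=ctrl.get_obs();t=o["tool_pos"];print(t)
zt=t[2]-.0135+.036
F=circfit(c,im,t[:2],.032,zt,.006);print(F)
C=[circfit(c,im,(.571,-.258),r,z,.006) for r,z in ((.042,.044),(.0325,.05),(.0365,.05))];print(C)
overlay(c,im,[(F[1],F[2],zt,.032),(.571,-.258,.044,.042),(.571,-.258,.05,.0365),(.571,-.258,.05,.0325),(.571,-.258,.044,.0325)],"w11o",(190,110,150,130),5)
```

```text
[ 0.56959668 -0.2535375   0.16280406]
(np.float32(29.323307), np.float64(0.5695966826434392), np.float64(-0.25203749966927863))
[(np.float32(40.76811), np.float64(0.572), np.float64(-0.259)), (np.float32(29.465813), np.float64(0.564), np.float64(-0.266)), (np.float32(34.68679), np.float64(0.5714999999999999), np.float64(-0.26))]
```

View pics/w11o.png

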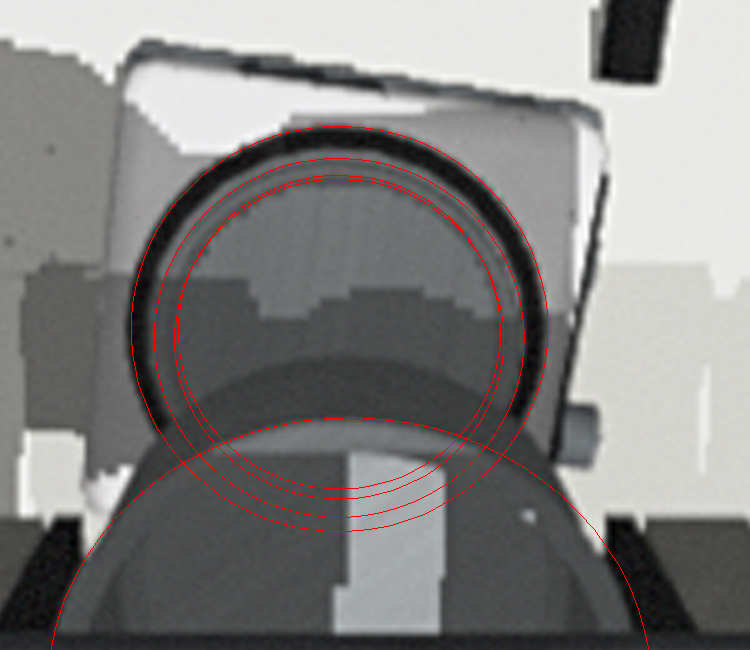

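```bash
python3 -m pendant '[[[-0.45,2,-0.1,0,0,0,0],[0,3,0,0,0,0,0],[0,2.5,0,0,0,0,0],[0,1.5,0,0,0,0,0],[0,0.8,0,0,0,0,0],[0,0,0,0,0,0,0],[0,0,0,0,0,0,0]]]';python3 -m pendant '[[[0,0.3,0,0,0,0,0],[0,0.3,0,0,0,0,0],[0,0.1,0,0,0,0,0],[0,0,0,0,0,0,0],[0,0,0,0,0,0,0]]]'
```

```text
clock: 10.38
tool_pos: [0.5714, -0.258, 0.0653]
orientation: [-90.0, 0.0, 90.1]
force: [0.3, -0.7, -0.7]
opening: 0.062
clock: 10.8
tool_pos: [0.5711, -0.2588, 0.058]
orientation: [-90.0, 0.0, 90.0]
force: [0.1, 0.2, -0.6]
opening: 0.062
```

```bash
python3 -m pendant '[[[0,0.1,0,0,0,0,0],[0,0.1,0,0,0,0,0],[0,0,0,0,0,0,0],[0,0,0,0,0,0,0]]]'
```

```text
clock: 11.13
tool_pos: [0.5711, -0.2588, 0.0578]
orientation: [-90.1, 0.0, 90.0]
force: [-4.8, 4.4, 15.0]
opening: 0.0618
```

```bash
python3 -m pendant '[[[0,0,0,0,0,0,1],[0,0,0,0,0,0,1],[0,0,0,0,0,0,1],[0,0,0,0,0,0,1],[0,-0.5,0,0,0,0,1],[0,-2.5,0,0,0,0,1],[0,-3,0,0,0,0,1],[0,-3,0,0,0,0,1],[0,-3,0,0,0,0,1],[0,0,0,0,0,0,1],[0,0,0,0,0,0,1]]]'
python3 - <<'E'
from h import *
s,c=shot("wrist","w12");im=s["image"];o=ctrl.get_obs();t=o["tool_pos"];print(t)
F=circfit(c,im,(.571,-.258),.032,.08,.006);print(F)
overlay(c,im,[(F[1],F[2],.08,.032),(.571,-.258,.044,.042),(F[1],F[2],.08,.0285)],"w12o",(190,110,150,130),5)
E
```

```text
clock: 12.05
tool_pos: [0.5721, -0.2589, 0.1781]
orientation: [-90.3, 0.0, 90.0]
force: [0.2, 0.9, -1.9]
opening: 0.0876
[ 0.57101548 -0.25860067  0.1762724 ]
(np.float32(38.574017), np.float64(0.572), np.float64(-0.256))
```

View pics/w12o.png

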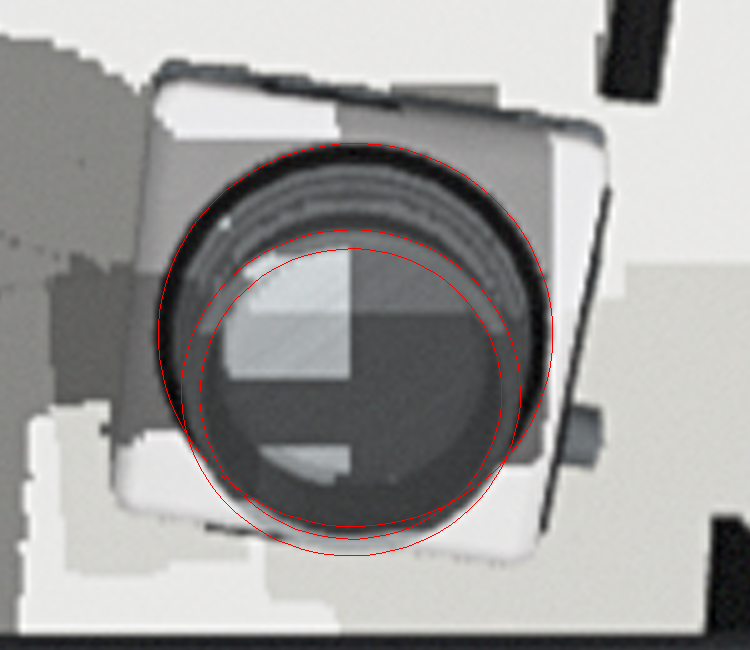

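```bash
python3 -m pendant '[[[3.5,0,-0.85,0,0,0,1],[3.5,0,-0.85,0,0,0,1],[3.5,0,-0.85,0,0,0,1],[3.5,0,-0.85,0,0,0,1],[3.5,0,-0.85,0,0,0,1],[3.5,0,-0.85,0,0,0,1],[3.5,0,-0.85,0,0,0,1],[3.5,0,-0.85,0,0,0,1],[0,0,0,0,0,0,1],[0,0,0,0,0,0,1]]]'
python3 - <<'E'
from h import *
s,c=shot("wrist","w13");im=s["image"];o=ctrl.get_obs();t=o["tool_pos"];print(t)
F=circfit(c,im,(.639,.020),.032,.036,.01);print(F)
overlay(c,im,[(F[1],F[2],.036,.032),(F[1],F[2],.036,.0285)],"w13o",(190,90,160,130),5)
E
```

```text
clock: 12.93
tool_pos: [0.6383, 0.0232, 0.1736]
orientation: [-89.8, 0.0, 90.2]
force: [-1.0, -0.8, -0.2]
opening: 0.0876
[0.63806889 0.02196213 0.17387922]
(np.float32(44.46926), np.float64(0.637), np.float64(0.0155))
```

View pics/w13o.png

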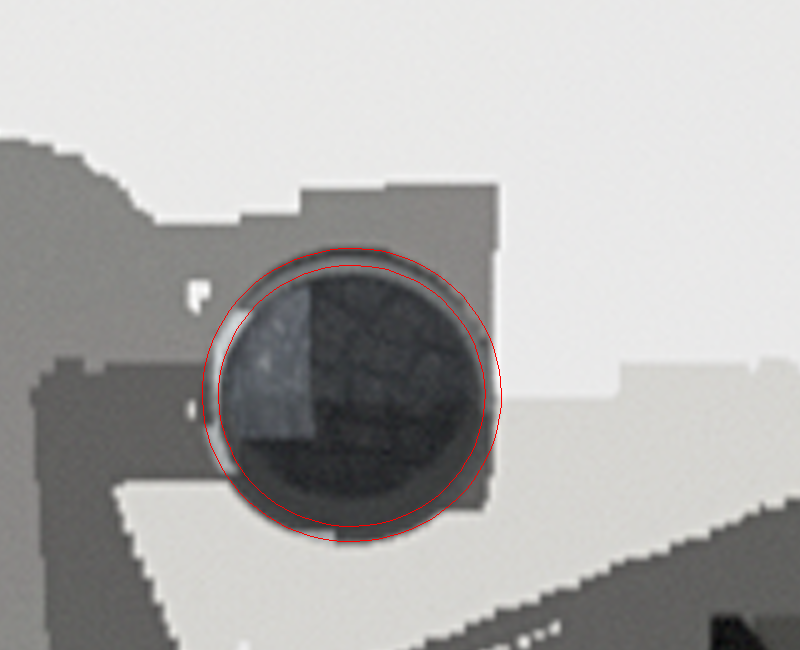

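```bash
python3 -m pendant '[[[-0.6,3,0.1,0,0,0,1],[0,3.5,0,0,0,0,1],[0,3.5,0,0,0,0,1],[0,3,0,0,0,0,1],[0,2.3,0,0,0,0,1],[0,1.0,0,0,0,0,1],[0,0,0,0,0,0,1],[0,0,0,0,0,0,0],[0,0,0,0,0,0,0],[0,0,0,0,0,0,0],[0,0,0,0,0,0,0],[0,0,0,0,0,0,0]]]'; python3 -m pendant '[[[0,0,0,0,0,0,0],[0,-1,0,0,0,0,0],[0,-3,0,0,0,0,0],[0,-3,0,0,0,0,0],[0,-3,0,0,0,0,0],[0,-3,0,0,0,0,0],[0,-3,0,0,0,0,0],[0,-2,0,0,0,0,0],[0,0,0,0,0,0,0]]]'
```

```text
clock: 13.98
tool_pos: [0.6384, 0.0156, 0.0139]
orientation: [-90.1, -0.0, 90.0]
force: [-1.8, 0.7, 5.2]
opening: 0.0608
clock: 14.73
tool_pos: [0.6403, 0.0157, 0.199]
orientation: [-90.5, -0.1, 90.0]
force: [1.8, 0.6, -0.1]
opening: 0.0609
```

```bash
python3 -m pendant '[[[-3.4,0,0.83,0,0,0,0],[-3.4,0,0.83,0,0,0,0],[-3.4,0,0.83,0,0,0,0],[-3.4,0,0.83,0,0,0,0],[-3.4,0,0.83,0,0,0,0],[-3.4,0,0.83,0,0,0,0],[-3.4,0,0.83,0,0,0,0],[-3.4,0,0.83,0,0,0,0],[0,0,0,0,0,0,0],[0,0,0,0,0,0,0]]]'
python3 - <<'E'
from h import *
s,c=shot("wrist","w14");im=s["image"];o=ctrl.get_obs();t=o["tool_pos"];print(t)
zt=t[2]-.0135+.036
F=circfit(c,im,t[:2],.032,zt,.006);print("held",F)
G=circfit(c,im,(.571,-.258),.032,.08,.006);print("pan",G)
overlay(c,im,[(F[1],F[2],zt,.032),(.571,-.258,.08,.032)],"w14o",(190,110,150,130),5)
E
```

```text
clock: 15.57
tool_pos: [0.5704, -0.2584, 0.1925]
orientation: [-90.0, -0.0, 89.8]
force: [0.3, -0.1, -1.1]
opening: 0.0611
[ 0.57086398 -0.25727966  0.19246514]
held (np.float32(28.997656), np.float64(0.5713639806933085), np.float64(-0.25777966356048093))
pan (np.float32(25.386557), np.float64(0.565), np.float64(-0.266))
```

View pics/w14o.png

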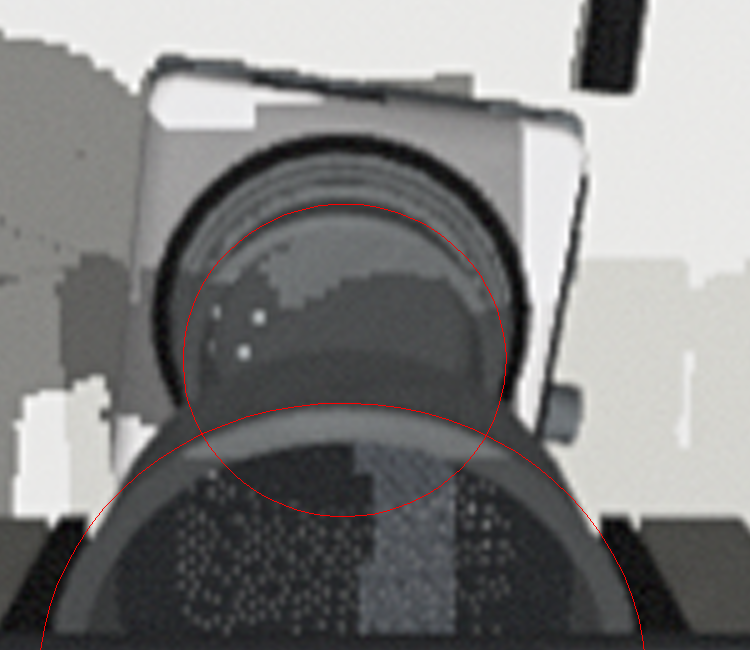

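```bash
python3 -m pendant '[[[0,3,0,0,0,0,0],[0,3,0,0,0,0,0],[0,2.5,0,0,0,0,0],[0,1,0,0,0,0,0],[0,0.4,0,0,0,0,0],[0,0.4,0,0,0,0,0],[0,0.3,0,0,0,0,0],[0,0,0,0,0,0,0],[0,0,0,0,0,0,0]]]';python3 -m pendant '[[[0,0.1,0,0,0,0,0],[0,0.1,0,0,0,0,0],[0,0,0,0,0,0,0],[0,0,0,0,0,0,0]]]'
```

```text
clock: 16.37
tool_pos: [0.5722, -0.2567, 0.0877]
orientation: [-90.1, 0.0, 90.0]
force: [-0.5, -0.3, -1.5]
opening: 0.0608
clock: 16.7
tool_pos: [0.572, -0.2568, 0.0859]
orientation: [-90.1, 0.0, 90.0]
force: [-1.5, 1.4, 4.5]
opening: 0.061
```

```bash
python3 -m pendant '[[[0,0.1,0,0,0,0,0],[0,0,0,0,0,0,0],[0,0,0,0,0,0,0]]]';python3 -m pendant '[[[0,0,0,0,0,0,1],[0,0,0,0,0,0,1],[0,0,0,0,0,0,1],[0,0,0,0,0,0,1],[0,-0.5,0,0,0,0,1],[0,-2.4,0,0,0,0,1],[0,-3,0,0,0,0,1],[0,-3,0,0,0,0,1],[0,-3,0,0,0,0,1],[0,0,0,0,0,0,1],[0,0,0,0,0,0,1]]]'
python3 - <<'E'
from h import *
s,c=shot("wrist","w15");im=s["image"];o=ctrl.get_obs();t=o["tool_pos"];print(t)
F=circfit(c,im,(.571,-.258),.032,.108,.006);print(F)
overlay(c,im,[(F[1],F[2],.108,.032),(.571,-.258,.08,.032),(F[1],F[2],.108,.0285)],"w15o",(190,110,150,130),5)
shot("side","s15")
E
```

```text
clock: 16.95
tool_pos: [0.5721, -0.2569, 0.0859]
orientation: [-90.1, 0.0, 90.0]
force: [-3.7, 3.3, 11.9]
opening: 0.061
clock: 17.87
tool_pos: [0.5726, -0.2569, 0.2051]
orientation: [-90.3, 0.0, 90.0]
force: [0.2, 0.9, -1.5]
opening: 0.0875
[ 0.57157123 -0.25659184  0.20322626]
(np.float32(44.376442), np.float64(0.5725), np.float64(-0.2555))
```

View pics/w15o.png

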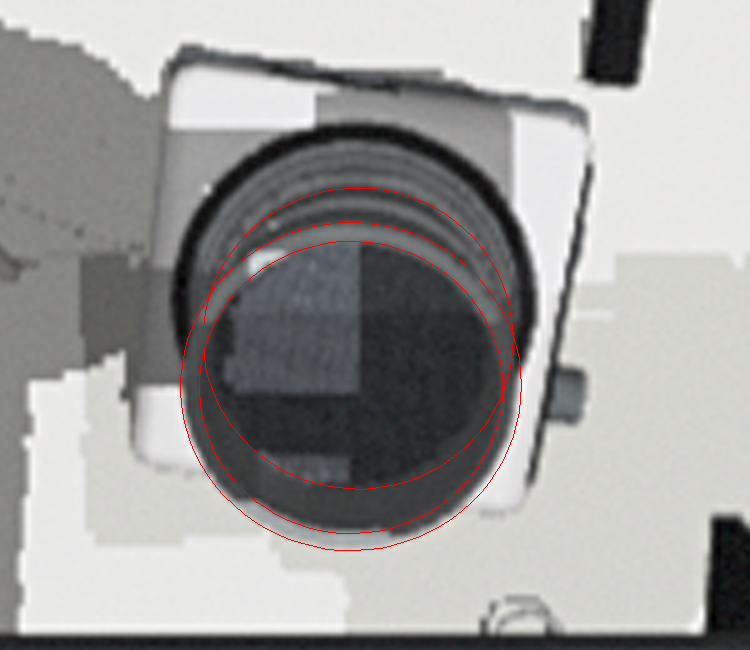

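View pics/s15.png

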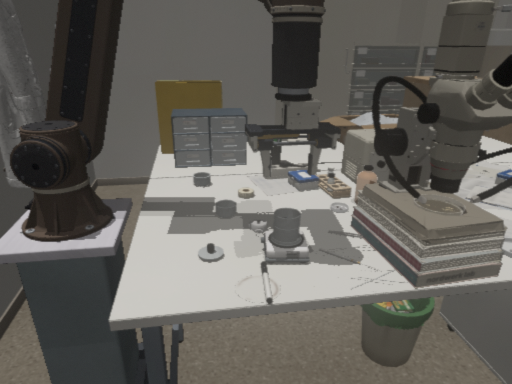

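```bash
python3 -m pendant '[[[3.6,0,1.32,0,0,0,1],[3.6,0,1.32,0,0,0,1],[3.6,0,1.32,0,0,0,1],[3.6,0,1.32,0,0,0,1],[3.6,0,1.32,0,0,0,1],[3.6,0,1.32,0,0,0,1],[3.6,0,1.32,0,0,0,1],[3.6,0,1.32,0,0,0,1],[3.6,0,1.32,0,0,0,1],[3.6,0,1.32,0,0,0,1],[3.6,0,1.32,0,0,0,1],[0,0,0,0,0,0,1]]]'; python3 -m pendant '[[[3.6,0.9,1.32,0,0,0,1],[3.6,0.9,1.32,0,0,0,1],[3.6,0.9,1.32,0,0,0,1],[0,0,0,0,0,0,1],[0,0,0,0,0,0,1]]]';python3 - <<'E'
from h import *
s,c=shot("wrist","w16");im=s["image"];o=ctrl.get_obs();t=o["tool_pos"];print(t)
F=circfit(c,im,(.387,.249),.032,.036,.01);print(F)
overlay(c,im,[(F[1],F[2],.036,.032),(F[1],F[2],.036,.0285)],"w16o",(190,90,160,130),5)
E
```

```text
clock: 18.97
tool_pos: [0.4243, 0.1437, 0.2018]
orientation: [-90.0, -0.0, 90.3]
force: [0.7, 0.3, -0.1]
opening: 0.0876
clock: 19.38
tool_pos: [0.3853, 0.2481, 0.1739]
orientation: [-89.9, 0.2, 90.2]
force: [-0.7, 0.3, -0.5]
opening: 0.0879
[0.3858074  0.2472583  0.17437469]
(np.float32(23.15481), np.float64(0.3855), np.float64(0.247))
```

View pics/w16o.png

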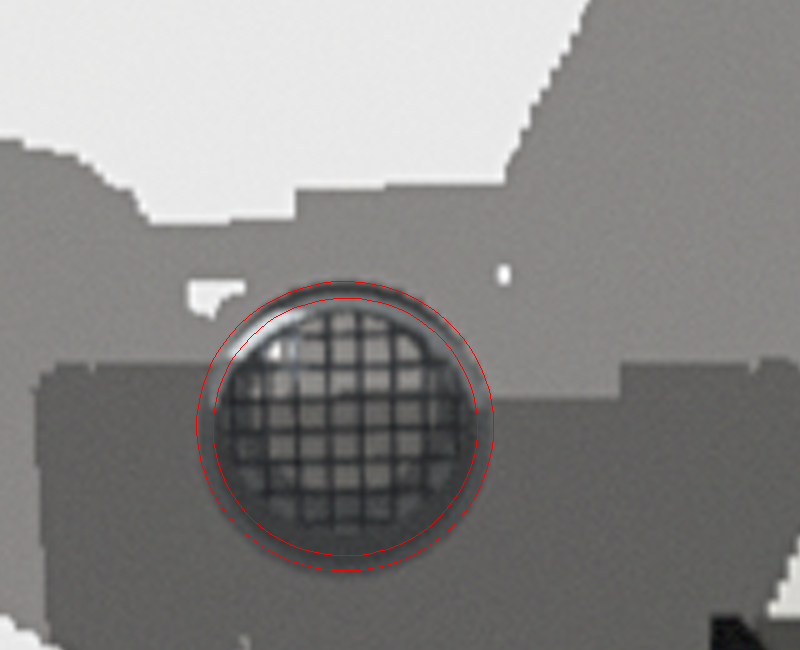

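```bash
python3 -m pendant '[[[0,3,0.1,0,0,0,1],[0,3.5,0,0,0,0,1],[0,3.5,0,0,0,0,1],[0,3,0,0,0,0,1],[0,2.3,0,0,0,0,1],[0,1.0,0,0,0,0,1],[0,0,0,0,0,0,1],[0,0,0,0,0,0,0],[0,0,0,0,0,0,0],[0,0,0,0,0,0,0],[0,0,0,0,0,0,0],[0,0,0,0,0,0,0]]]'; python3 -m pendant '[[[0,0,0,0,0,0,0],[0,-1,0,0,0,0,0],[0,-3,0,0,0,0,0],[0,-3,0,0,0,0,0],[0,-3,0,0,0,0,0],[0,-3,0,0,0,0,0],[0,-3,0,0,0,0,0],[0,-3,0,0,0,0,0],[0,-1,0,0,0,0,0],[0,0,0,0,0,0,0]]]'
```

```text
clock: 20.43
tool_pos: [0.386, 0.2477, 0.0134]
orientation: [-90.1, -0.1, 90.0]
force: [-1.5, -0.2, 6.2]
opening: 0.0605
clock: 21.27
tool_pos: [0.3866, 0.2486, 0.2157]
orientation: [-90.2, -0.3, 90.0]
force: [-0.4, 0.4, -2.4]
opening: 0.0603
```

```bash
python3 -m pendant '[[[-3.6,0,-1.32,0,0,0,0],[-3.6,0,-1.32,0,0,0,0],[-3.6,0,-1.32,0,0,0,0],[-3.6,0,-1.32,0,0,0,0],[-3.6,0,-1.32,0,0,0,0],[-3.6,0,-1.32,0,0,0,0],[-3.6,0,-1.32,0,0,0,0],[-3.6,0,-1.32,0,0,0,0],[-3.6,0,-1.32,0,0,0,0],[-3.6,0,-1.32,0,0,0,0],[-3.6,0,-1.32,0,0,0,0],[-3.6,0,-1.32,0,0,0,0]]]'; python3 -m pendant '[[[-3.6,0,-1.32,0,0,0,0],[-3.6,0,-1.32,0,0,0,0],[0,0,0,0,0,0,0],[0,0,0,0,0,0,0],[0,0,0,0,0,0,0]]]';python3 - <<'E'
from h import *
s,c=shot("wrist","w17");im=s["image"];o=ctrl.get_obs();t=o["tool_pos"];print(t)
zt=t[2]-.0135+.036
F=circfit(c,im,t[:2],.032,zt,.006);print("held",F)
overlay(c,im,[(F[1],F[2],zt,.032),(.571,-.258,.108,.032)],"w17o",(190,110,150,130),5)
E
```

```text
clock: 22.27
tool_pos: [0.5436, -0.1864, 0.2107]
orientation: [-89.9, -0.0, 90.0]
force: [1.3, 0.6, -0.9]
opening: 0.0606
clock: 22.68
tool_pos: [0.5695, -0.2566, 0.2106]
orientation: [-89.8, -0.1, 89.9]
force: [-0.7, -0.4, -1.0]
opening: 0.0603
[ 0.56970604 -0.25607714  0.21125095]
held (np.float32(29.569548), np.float64(0.5702060376853488), np.float64(-0.255577144962985))
```

View pics/w17o.png

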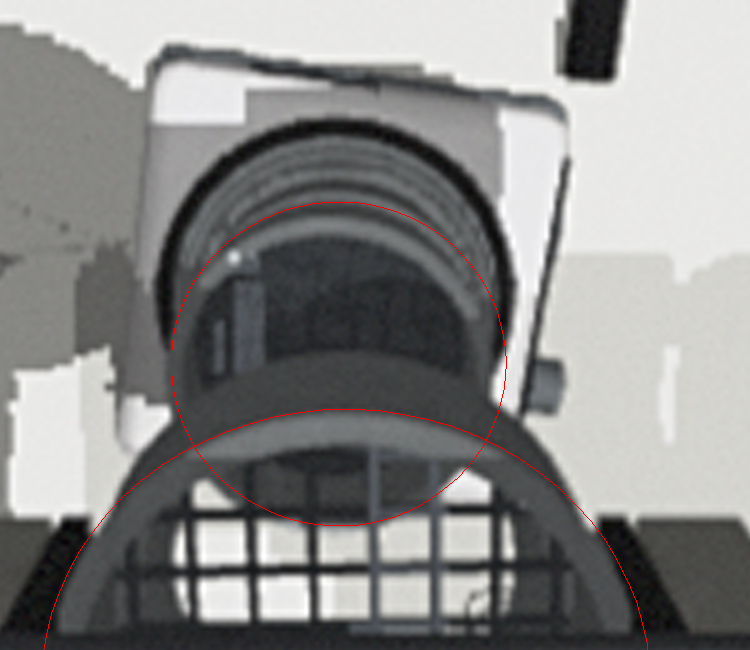

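```bash
python3 -m pendant '[[[-0.1,3,-0.1,0,0,0,0],[0,3,0,0,0,0,0],[0,1.7,0,0,0,0,0],[0,1,0,0,0,0,0],[0,0.4,0,0,0,0,0],[0,0.4,0,0,0,0,0],[0,0.3,0,0,0,0,0],[0,0,0,0,0,0,0],[0,0,0,0,0,0,0]]]';python3 -m pendant '[[[0,0.1,0,0,0,0,0],[0,0.1,0,0,0,0,0],[0,0.1,0,0,0,0,0],[0,0,0,0,0,0,0],[0,0,0,0,0,0,0]]]'
```

```text
clock: 23.48
tool_pos: [0.572, -0.2577, 0.1155]
orientation: [-90.1, 0.0, 90.0]
force: [0.2, -0.5, -0.9]
opening: 0.0602
clock: 23.9
tool_pos: [0.572, -0.2579, 0.1134]
orientation: [-90.1, 0.0, 90.0]
force: [-2.9, 1.4, 10.3]
opening: 0.0601
```

Contact at the expected height (0.1135). Release.

```bash
python3 -m pendant '[[[0,0,0,0,0,0,1],[0,0,0,0,0,0,1],[0,0,0,0,0,0,1],[0,0,0,0,0,0,1],[0,-0.5,0,0,0,0,1],[0,-2.4,0,0,0,0,1],[0,-3,0,0,0,0,1],[0,-3,0,0,0,0,1],[0,-3,0,0,0,0,1],[0,0,0,0,0,0,1],[0,0,0,0,0,0,1]]]'
python3 - <<'E'
from h import *
s,c=shot("wrist","w18");im=s["image"];o=ctrl.get_obs();t=o["tool_pos"];print(t)
F=circfit(c,im,(.571,-.258),.032,.136,.006);print(F)
overlay(c,im,[(F[1],F[2],.136,.032)],"w18o",(190,110,150,130),5)
E
```

```text
clock: 24.82
tool_pos: [0.5726, -0.2579, 0.2331]
orientation: [-90.3, 0.0, 90.0]
force: [-0.7, -0.9, -1.3]
opening: 0.0871
[ 0.57159991 -0.25755712  0.23123165]
(np.float32(48.90184), np.float64(0.5715), np.float64(-0.2565))
```

View pics/w18o.png

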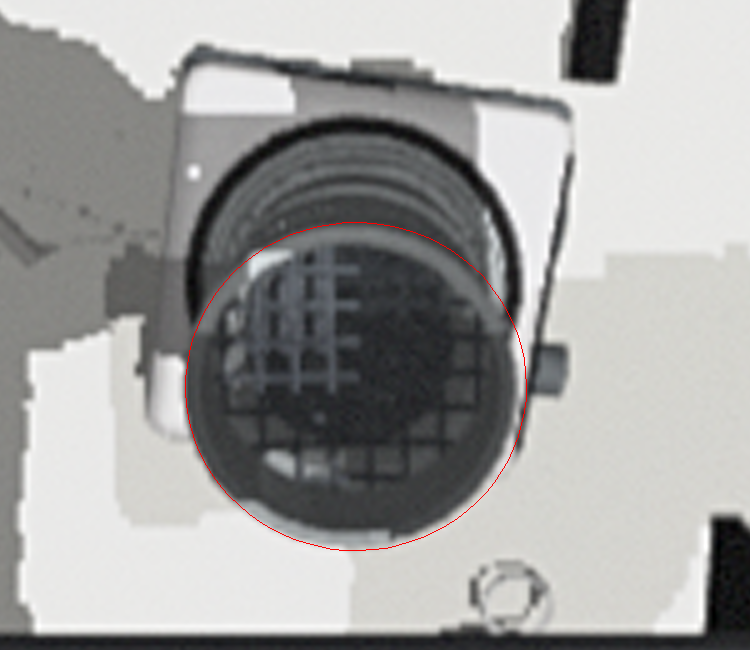

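```bash
python3 -m pendant '[[[2.95,0,1.58,0,0,0,1],[2.95,0,1.58,0,0,0,1],[2.95,0,1.58,0,0,0,1],[2.95,0,1.58,0,0,0,1],[2.95,1.3,1.58,0,0,0,1],[2.95,1.4,1.58,0,0,0,1],[2.95,1.4,1.58,0,0,0,1],[2.95,1.4,1.58,0,0,0,1],[0,0,0,0,0,0,1],[0,0,0,0,0,0,1]]]'
python3 - <<'E'
from h import *
s,c=shot("wrist","w19");im=s["image"];o=ctrl.get_obs();t=o["tool_pos"];print(t)
F=circfit(c,im,(.445,-.022),.032,.036,.01);print(F)
overlay(c,im,[(F[1],F[2],.036,.032),(F[1],F[2],.036,.0285)],"w19o",(190,90,160,130),5)
E
```

```text
clock: 25.7
tool_pos: [0.4435, -0.0207, 0.1743]
orientation: [-89.9, 0.0, 90.2]
force: [0.7, 0.2, 1.1]
opening: 0.0877
[ 0.44456562 -0.0212777   0.17499908]
(np.float32(40.686565), np.float64(0.446), np.float64(-0.020499999999999997))
```

View pics/w19o.png

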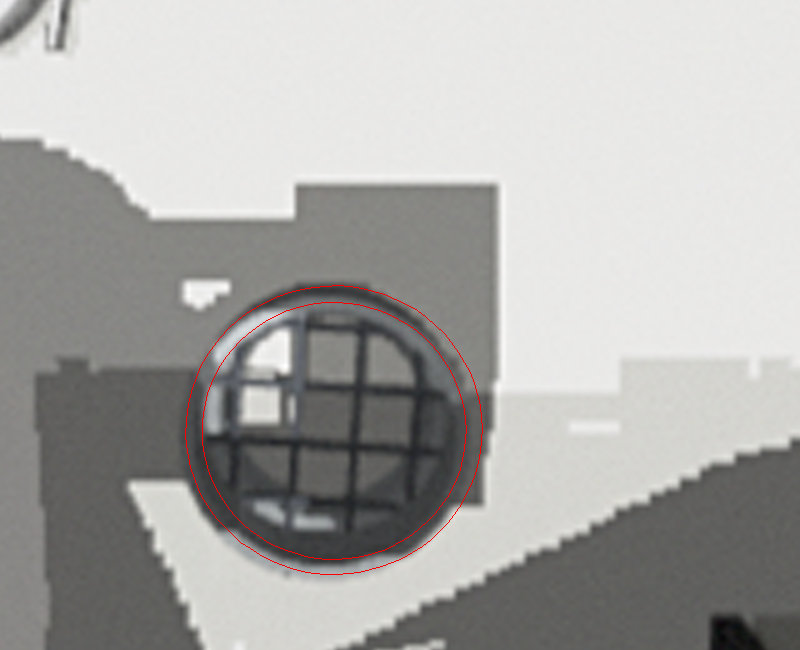

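```bash
python3 -m pendant '[[[0.05,3,-0.1,0,0,0,1],[0,3.5,0,0,0,0,1],[0,3.5,0,0,0,0,1],[0,3,0,0,0,0,1],[0,2.3,0,0,0,0,1],[0,1.0,0,0,0,0,1],[0,0,0,0,0,0,1],[0,0,0,0,0,0,0],[0,0,0,0,0,0,0],[0,0,0,0,0,0,0],[0,0,0,0,0,0,0],[0,0,0,0,0,0,0]]]'; python3 -m pendant '[[[0,0,0,0,0,0,0],[0,-1,0,0,0,0,0],[0,-3,0,0,0,0,0],[0,-3.5,0,0,0,0,0],[0,-3.5,0,0,0,0,0],[0,-3.5,0,0,0,0,0],[0,-3.5,0,0,0,0,0],[0,-3,0,0,0,0,0],[0,-1.5,0,0,0,0,0],[0,0,0,0,0,0,0]]]'
```

```text
clock: 26.75
tool_pos: [0.4467, -0.021, 0.0134]
orientation: [-90.1, -0.0, 90.0]
force: [-0.6, 0.1, 5.2]
opening: 0.0605
clock: 27.58
tool_pos: [0.4477, -0.0207, 0.2417]
orientation: [-90.4, -0.1, 90.0]
force: [-0.1, 0.7, -0.5]
opening: 0.0608
```

```bash
python3 -m pendant '[[[-2.95,0,-1.57,0,0,0,0],[-2.95,0,-1.57,0,0,0,0],[-2.95,0,-1.57,0,0,0,0],[-2.95,0,-1.57,0,0,0,0],[-2.95,0,-1.57,0,0,0,0],[-2.95,0,-1.57,0,0,0,0],[-2.95,0,-1.57,0,0,0,0],[-2.95,0,-1.57,0,0,0,0],[0,0,0,0,0,0,0],[0,0,0,0,0,0,0],[0,0,0,0,0,0,0]]]';python3 - <<'E'
from h import *
s,c=shot("wrist","w20");im=s["image"];o=ctrl.get_obs();t=o["tool_pos"];print(t)
zt=t[2]-.0135+.036
F=circfit(c,im,t[:2],.032,zt,.006);print("held",F)
overlay(c,im,[(F[1],F[2],zt,.032),(.571,-.258,.136,.032)],"w20o",(190,110,150,130),5)
E
```

```text
clock: 28.5
tool_pos: [0.5708, -0.257, 0.236]
orientation: [-89.9, -0.0, 90.0]
force: [-0.3, 0.3, -1.0]
opening: 0.0605
[ 0.5709353  -0.25655264  0.23669834]
held (np.float32(25.959757), np.float64(0.573435303956645), np.float64(-0.25905263764069364))
```

View pics/w20o.png

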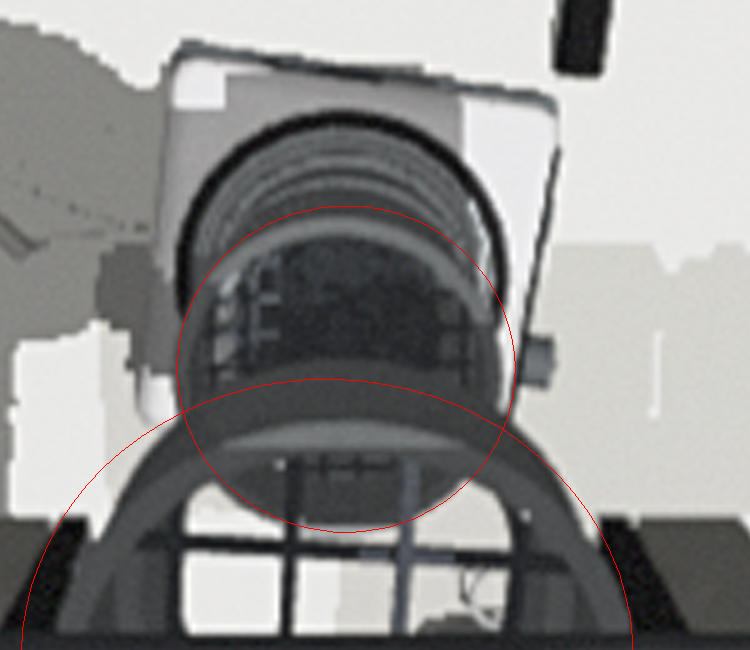

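```bash
python3 -m pendant '[[[-0.1,3,0.05,0,0,0,0],[0,3,0,0,0,0,0],[0,1.4,0,0,0,0,0],[0,1,0,0,0,0,0],[0,0.4,0,0,0,0,0],[0,0.4,0,0,0,0,0],[0,0.3,0,0,0,0,0],[0,0,0,0,0,0,0],[0,0,0,0,0,0,0]]]';python3 -m pendant '[[[0,0.1,0,0,0,0,0],[0,0.1,0,0,0,0,0],[0,0.1,0,0,0,0,0],[0,0,0,0,0,0,0],[0,0,0,0,0,0,0]]]'
```

```text
clock: 29.3
tool_pos: [0.5716, -0.2582, 0.1434]
orientation: [-90.1, 0.0, 90.0]
force: [-0.3, 0.1, -1.7]
opening: 0.0606
clock: 29.72
tool_pos: [0.5717, -0.2585, 0.1414]
orientation: [-90.1, 0.1, 90.0]
force: [-2.9, 1.9, 8.7]
opening: 0.0607
```

```bash
python3 -m pendant '[[[0,0,0,0,0,0,1],[0,0,0,0,0,0,1],[0,0,0,0,0,0,1],[0,0,0,0,0,0,1],[0,-0.5,0,0,0,0,1],[0,-2.4,0,0,0,0,1],[0,-3,0,0,0,0,1],[0,-3,0,0,0,0,1],[0,-3,0,0,0,0,1],[0,0,0,0,0,0,1],[0,0,0,0,0,0,1]]]'
python3 - <<'E'
from h import *
s,c=shot("wrist","w21");im=s["image"];o=ctrl.get_obs();t=o["tool_pos"];print(t)
F=circfit(c,im,(.571,-.258),.032,.164,.006);print(F)
overlay(c,im,[(F[1],F[2],.164,.032)],"w21o",(190,110,150,130),5)
s,c=shot("side","s21"); cv2.imwrite("pics/s21z.png",cv2.resize(s["image"][150:290,180:380,::-1],None,fx=4,fy=4,interpolation=cv2.INTER_CUBIC))
E
```

```text
clock: 30.63
tool_pos: [0.5721, -0.2584, 0.2611]
orientation: [-90.2, 0.0, 90.0]
force: [-0.3, -0.9, -1.3]
opening: 0.0877
[ 0.57126968 -0.25806994  0.25918661]
(np.float32(48.17011), np.float64(0.572), np.float64(-0.256))
```

View pics/w21o.png

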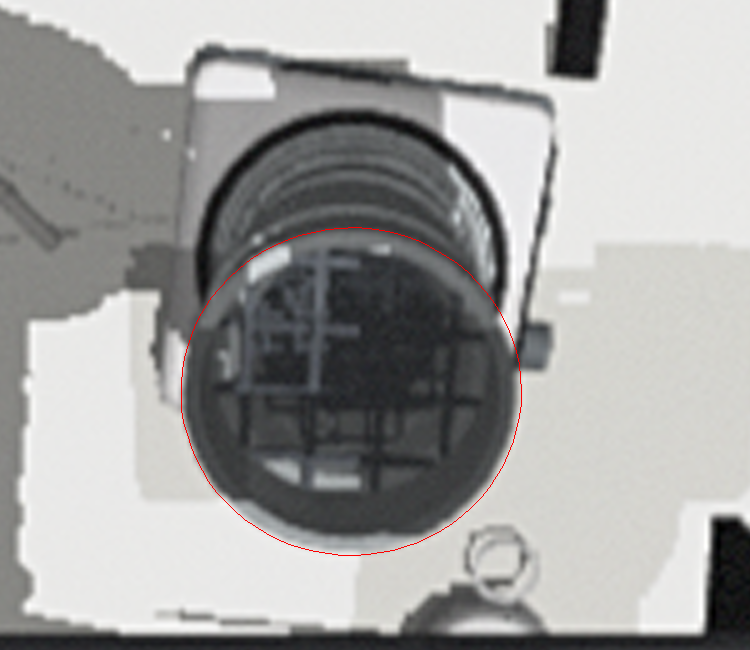

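View pics/s21z.png

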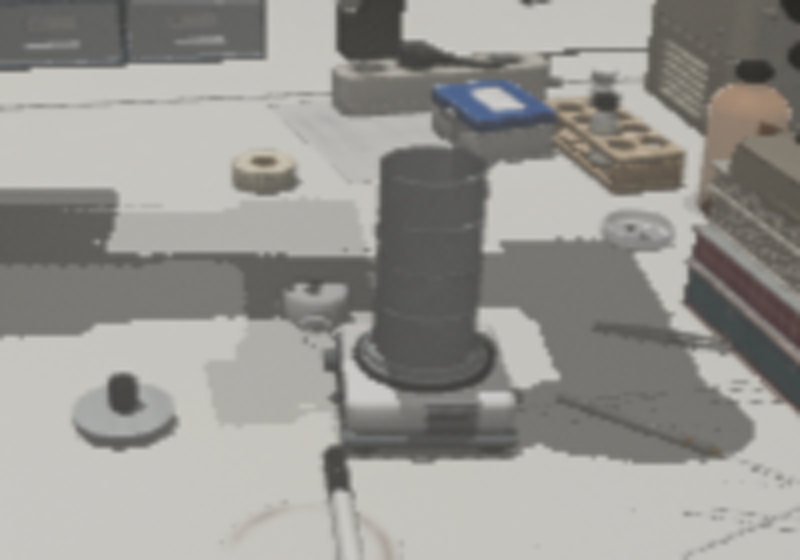

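```bash
python3 -m pendant '[[[0.3,0,3.6,0,0,0,1],[0.3,0,3.6,0,0,0,1],[0.3,0,3.6,0,0,0,1],[0.3,0,3.6,0,0,0,1],[0.3,0,3.7,0,0,0,1],[0,3.3,0,0,0,0,1],[0,3.3,0,0,0,0,1],[0,3.3,0,0,0,0,1],[0,0,0,0,0,0,1],[0,0,0,0,0,0,1]]]';python3 - <<'E'
from h import *
s,c=shot("wrist","w22");im=s["image"];o=ctrl.get_obs();t=o["tool_pos"];print(t)
F=circfit(c,im,(.390,-.2425),.031,.01,.008);print(F)
G=circfit(c,im,(.390,-.2425),.009,.03,.008);print(G)
overlay(c,im,[(F[1],F[2],.01,.031),(G[1],G[2],.03,.009)],"w22o",(190,90,160,130),5)
E
```

```text
clock: 31.57
tool_pos: [0.3886, -0.2431, 0.1583]
orientation: [-89.7, -0.0, 90.0]
force: [1.3, 0.1, 0.1]
opening: 0.0873
[ 0.39021371 -0.24343996  0.15993395]
(np.float32(33.648014), np.float64(0.39), np.float64(-0.2425))
(np.float32(46.297688), np.float64(0.391), np.float64(-0.2445))
```

View pics/w22o.png

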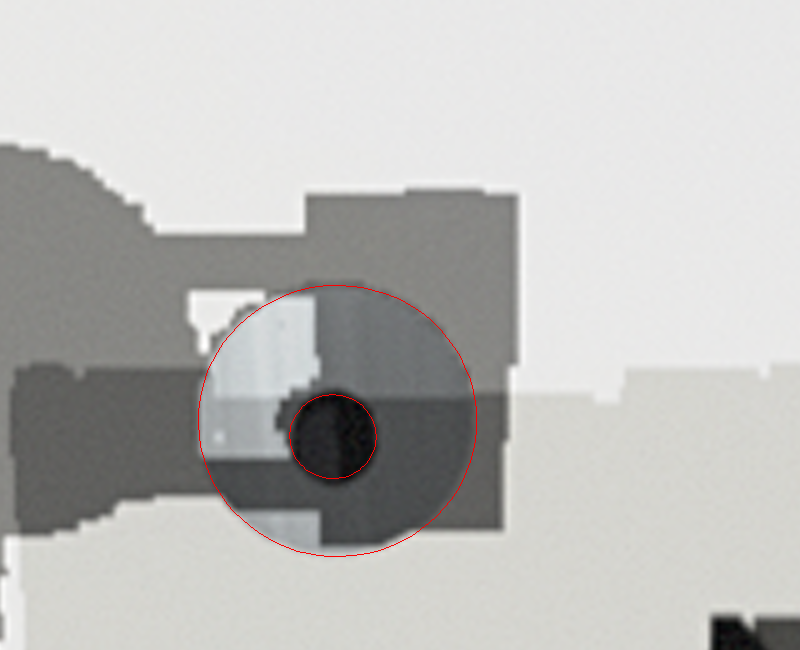

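```bash
python3 -m pendant '[[[-0.1,3,0,0,0,0,1],[0,3.5,0,0,0,0,1],[0,3.5,0,0,0,0,1],[0,2.6,0,0,0,0,1],[0,1.3,0,0,0,0,1],[0,0.7,0,0,0,0,1],[0,0,0,0,0,0,1],[0,0,0,0,0,0,0],[0,0,0,0,0,0,0],[0,0,0,0,0,0,0],[0,0,0,0,0,0,0],[0,0,0,0,0,0,0]]]'; python3 -m pendant '[[[0,0,0,0,0,0,0],[0,0,0,0,0,0,0],[0,0,0,0,0,0,0],[0,0,0,0,0,0,0]]]'
```

```text
clock: 32.62
tool_pos: [0.3906, -0.2443, 0.0143]
orientation: [-90.1, 0.0, 90.0]
force: [0.2, 0.4, -1.2]
opening: 0.0597
clock: 32.95
tool_pos: [0.3901, -0.2442, 0.0136]
orientation: [-90.0, -0.0, 90.0]
force: [0.2, 0.5, -0.4]
opening: 0.0331
```

```bash
python3 -m pendant '[[[0,0,0,0,0,0,0],[0,0,0,0,0,0,0],[0,0,0,0,0,0,0],[0,0,0,0,0,0,0],[0,0,0,0,0,0,0],[0,0,0,0,0,0,0]]]'; python3 -m pendant '[[[0,-1,0,0,0,0,0],[0,-3,0,0,0,0,0],[0,-3.5,0,0,0,0,0],[0,-3.5,0,0,0,0,0],[0,-3.5,0,0,0,0,0],[0,-3.5,0,0,0,0,0],[0,-3.5,0,0,0,0,0],[0,-2.5,0,0,0,0,0],[0,0,0,0,0,0,0],[0,0,0,0,0,0,0]]]'
```

```text
clock: 33.45
tool_pos: [0.3901, -0.2442, 0.0135]
orientation: [-90.0, -0.0, 90.0]
force: [-0.7, -0.1, -0.6]
opening: 0.0167
clock: 34.28
tool_pos: [0.3907, -0.2441, 0.2548]
orientation: [-90.2, 0.0, 90.0]
force: [-0.3, -0.5, -1.7]
opening: 0.0169
```

```bash
python3 -m pendant '[[[-0.23,0,-3,0,0,0,0],[-0.23,0,-3,0,0,0,0],[-0.23,0,-3,0,0,0,0],[-0.23,0,-3,0,0,0,0],[-0.23,0,-3,0,0,0,0],[-0.23,0,-3.1,0,0,0,0],[0,0,0,0,0,0,0],[0,0,0,0,0,0,0],[0,0,0,0,0,0,0]]]';python3 - <<'E'
from h import *
s,c=shot("wrist","w23");im=s["image"];o=ctrl.get_obs();t=o["tool_pos"];print(t)
zt=t[2]-.0135+.01
overlay(c,im,[(t[0],t[1],zt,.031),(.5713,-.2575,.164,.032)],"w23o",(190,110,150,130),5)
s,c=shot("side","s23"); cv2.imwrite("pics/s23z.png",cv2.resize(s["image"][120:290,180:380,::-1],None,fx=3,fy=3,interpolation=cv2.INTER_CUBIC))
E
```

```text
clock: 35.03
tool_pos: [0.5703, -0.2577, 0.2513]
orientation: [-89.8, -0.0, 90.0]
force: [-0.1, 0.7, -0.5]
opening: 0.0168
[ 0.57012815 -0.25777223  0.25221965]
```

View pics/w23o.png

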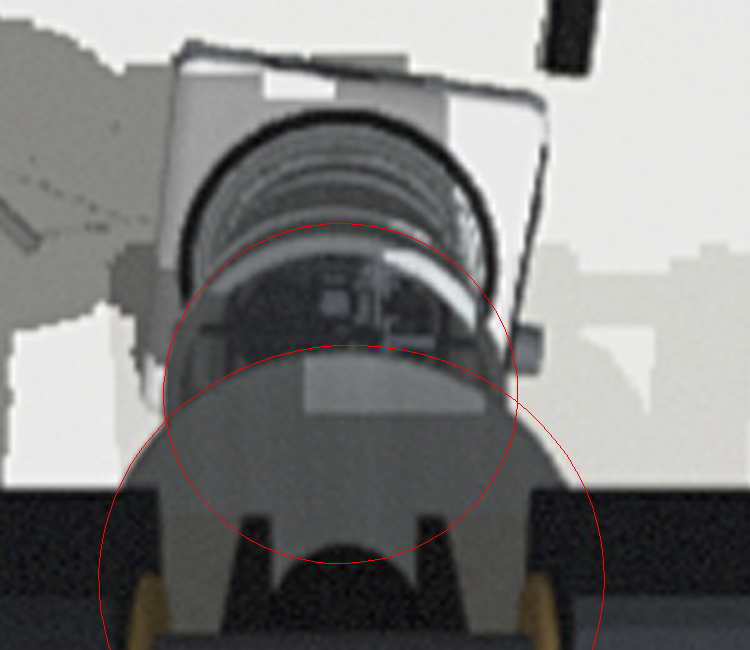

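View pics/s23z.png

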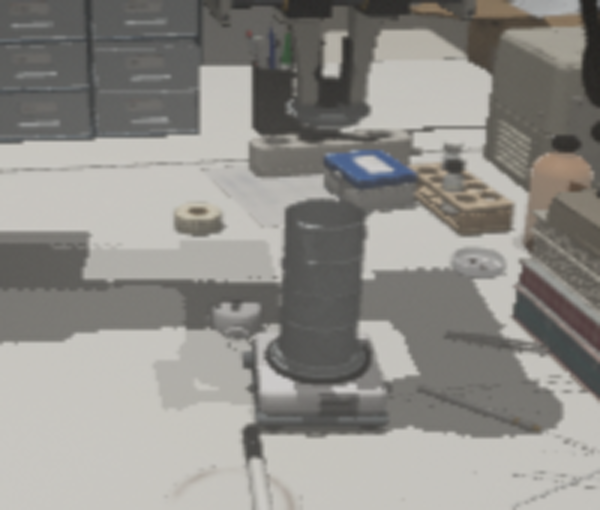

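```bash
python3 -m pendant '[[[0,2.5,0,0,0,0,0],[0,2.5,0,0,0,0,0],[0,1.4,0,0,0,0,0],[0,0.6,0,0,0,0,0],[0,0.4,0,0,0,0,0],[0,0.4,0,0,0,0,0],[0,0.3,0,0,0,0,0],[0,0,0,0,0,0,0],[0,0,0,0,0,0,0]]]';python3 -m pendant '[[[0,0.1,0,0,0,0,0],[0,0.1,0,0,0,0,0],[0,0.1,0,0,0,0,0],[0,0,0,0,0,0,0],[0,0,0,0,0,0,0]]]'
```

```text
clock: 35.88
tool_pos: [0.5714, -0.258, 0.1732]
orientation: [-90.1, 0.0, 90.0]
force: [0.6, -0.2, -0.1]
opening: 0.0167
clock: 36.3
tool_pos: [0.5716, -0.2581, 0.1704]
orientation: [-90.1, 0.0, 90.0]
force: [-1.0, 0.6, 5.6]
opening: 0.0172
```

```bash
python3 -m pendant '[[[0,0,0,0,0,0,1],[0,0,0,0,0,0,1],[0,0,0,0,0,0,1],[0,0,0,0,0,0,1],[0,0,0,0,0,0,1],[0,0,0,0,0,0,1],[0,0,0,0,0,0,1],[0,0,0,0,0,0,1]]]';python3 -m pendant '[[[0,-0.5,0,0,0,0,1],[0,-2,0,0,0,0,1],[0,-3,0,0,0,0,1],[0,-3,0,0,0,0,1],[0,-3,0,0,0,0,1],[0,0,0,0,0,0,1],[0,0,0,0,0,0,1]]]'
python3 - <<'E'
from h import *
s,c=shot("wrist","w24");im=s["image"];o=ctrl.get_obs();t=o["tool_pos"];print(t)
F=circfit(c,im,(.571,-.258),.031,.167,.006);print(F)
G=circfit(c,im,(.571,-.258),.009,.187,.006);print(G)
overlay(c,im,[(F[1],F[2],.167,.031),(G[1],G[2],.187,.009)],"w24o",(190,90,150,130),5)
s,c=shot("side","s24"); cv2.imwrite("pics/s24z.png",cv2.resize(s["image"][150:290,200:360,::-1],None,fx=4,fy=4,interpolation=cv2.INTER_CUBIC))
s,c=shot("scene","c24"); cv2.imwrite("pics/c24z.png",cv2.resize(s["image"][90:250,180:350,::-1],None,fx=3.5,fy=3.5,interpolation=cv2.INTER_CUBIC))
E
```

```text
clock: 36.97
tool_pos: [0.5712, -0.258, 0.1695]
orientation: [-90.0, -0.0, 90.0]
force: [0.0, -0.1, 0.1]
opening: 0.0647
clock: 37.55
tool_pos: [0.5721, -0.2582, 0.2874]
orientation: [-90.3, 0.0, 90.0]
force: [-1.4, 0.7, -1.4]
opening: 0.0878
[ 0.57131874 -0.25788359  0.28545527]
(np.float32(51.56739), np.float64(0.5724999999999999), np.float64(-0.2565))
(np.float32(40.237526), np.float64(0.572), np.float64(-0.259))
```

View pics/w24o.png

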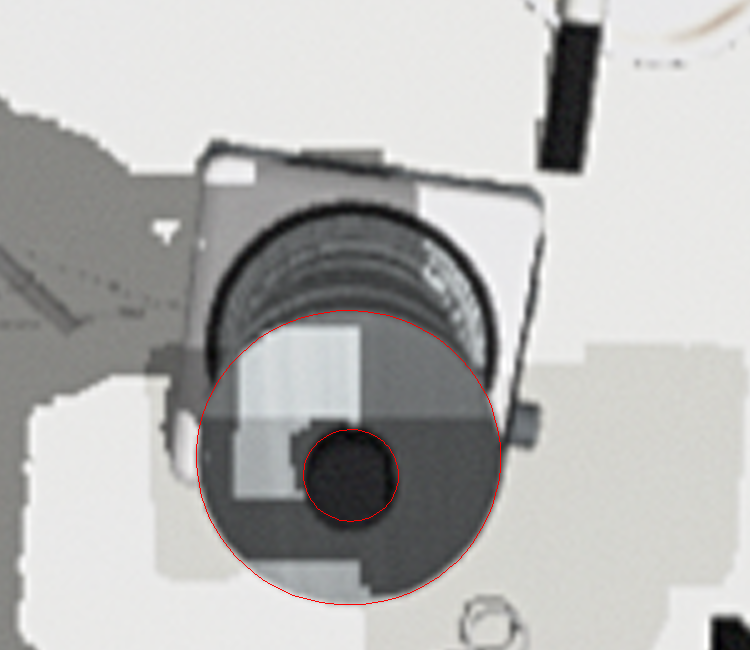

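View pics/s24z.png

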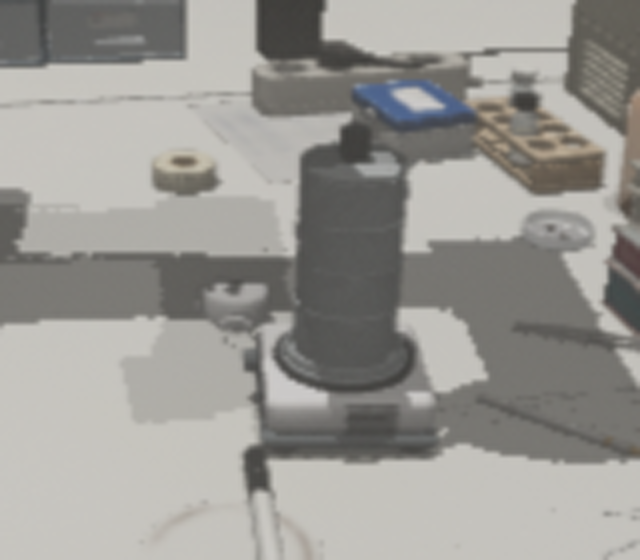

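View pics/c24z.png

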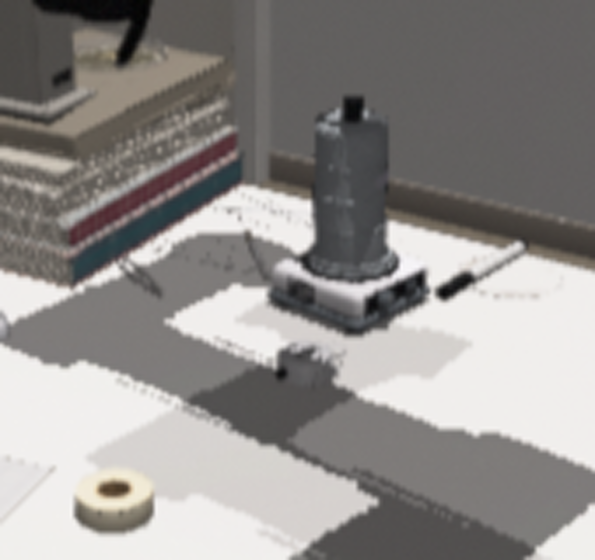

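```bash
python3 -c "
from plant import ctrl
print(ctrl.close_job())"
```

```text
the job is handed in; nothing more can be done
None
```

I built the stack on the shaker and handed the job in at about 38 s of the 120 s allowed. From bottom to top it is pan, fine, medium and coarse sieve, then the lid. I identified the pan and each sieve from wrist pictures of its floor or mesh before or as I picked it.

**Seating:** each piece met firm contact (about 5 to 15 N) within about 1 mm of the height expected for fully seated. The last wrist, side and scene pictures show a straight, upright stack with the lid flush. The gripper was open and about 10 cm above it.

**Centring:** circle fits on the pan, the sieves and the lid disc after placing came out within about 2 to 3 mm of the cup centre I measured, which was (0.571, −0.258). Some of that is likely fit error:
- The rim circles often came out slightly larger than the real rims.
- The fits to the coarse sieve in the gripper and to the pan beneath the held fine sieve went wrong, so I judged those alignments by eye.

**Bystanders:** the tape roll, tally counter and marker look undisturbed in the last pictures. I did not re-measure their positions numerically.

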